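# Park the castor caddy in its bay until the catch drops

### The arm

A 6-joint arm with a two-finger parallel gripper is mounted at the origin on a cart in front of the work surface, level with it; the furniture and walls round the work are solid. World frame = base frame: x ahead of the robot, y to its left, z up, the work surface at z = 0. Lengths are in m, angles in rad, forces in N, time in s.
With the tool pointing down it reaches from about 0.3 to 0.875 m from the base axis. Payload 6.4 kg.
Tool frame: the origin (TCP) lies at the very end of the fingers, on their centre line; the grasp point (between the pads) lies 19 mm behind it; z points along the fingers, y is the direction in which the jaws open and shut (so a half turn about z gives the same grasp; the last joint's range is limited). The gripper opens to 85 mm and grips with 20 to 120 N. Pads are 22 mm wide; open, the fingers measure 114 mm over their backs; the gripper's body (76 mm by 85 mm) begins 54 mm behind the grasp point. The pads swing forward as they close: fully open they stand 13 mm farther back than shut.
Start: joints at [1.113, 0.181, 1.607, -0, 1.354, -0.206], TCP at [0.143, 0.557, 0.231] pointing down, gripper open.
Joint ranges: [-2.99, 2.99], [-0.89, 2.07], [0.3, 2.58], [-1.14, 4.28], [0, 2.63], [-3.12, 3.12]. Speed limits (rad/s): [2.57, 2.57, 3.01, 3.14, 3.14, 3.14].

### API

Orientations are given as a unit quaternion [w, x, y, z].
In Python, from bench import * gives the robot as it stands.
- The arm moves only by the tool arm_command, never from a script. Its argument "motion" is text: rows parted by semicolons, each of 7 numbers parted by spaces: the shift along the tool's x, y, z in units of 0.2 m (1.0 is 0.2 m), then the turn, a rotation vector about the tool's x, y, z in units of 60 degrees (1.0 is 60 degrees), then the opening, from 0 (shut) to 1 (fully open). In form: tx ty tz ax ay az grip; .... A call has 1 to 10 rows; each row shifts and turns the pose as measured when the row begins, along the tool's axes as they then stand; what a row does not reach is not made up. A row lasts 1/12 s, in which the tool goes at most 41.7 mm and 7.16 degrees, less where a joint would pass 70% of its speed; a pose out of reach is approached as far as the arm can. A call with a number of a shift or a turn outside -1 to 1 is refused whole. A call with a gripper value outside its range is refused whole. The fingers move at their own pace and stop on an object; the grip force is fixed at half the most. Time passes only in rows, so rows that do not move let the fingers close. It gives the time, the measured TCP pose, the force and the opening at its end, in the units of the state.
- get_obs(): the state, without advancing time (a new reading comes with each control period).
- camera(name): name is "side" or "top" or "wrist"; returns a dict with "img" (384x512x3 uint8, red, green, blue), "intrinsics" (3x3 intrinsics, pixels), "distortion" ([k1, k2, p1, p2, k3] as OpenCV has them; the pictures are not rectified), "pose" (4x4, takes a point from camera to world coordinates); the wrist camera has in their place "mount" (4x4, takes a point from camera to tool coordinates, whose origin is the TCP and whose axes are the flange's). Camera axes: x right, y down, z forward; pixel columns grow to the right and rows downward; lengths in m; the calibration is good to about 2 mm. A picture is of the moment at which its call begins: read the wrist's pose just before it. There is no depth.
- hand_in(): hands the job in, once; it reports no verdict.
Trained networks look in the newest picture that a camera, given by its name, has taken for a name from the list of things; names that differ only in an ending like _2 or _b are one class to them, and where a whole thing is asked for, a point or a joint stands for the part that bears it (a point fixed in the world has none). Each returns a list of dicts, best first, with "conf" (0 to 1); they miss things now and then, are a little off and sometimes report something else, mostly with a low value. They report only what shows in the picture. A call takes as long as a camera call. They do not tell look-alikes from the thing itself.
- search_frame(camera, target): "box" ([left, top, right, bottom] in pixels, round what is visible of it).
The state is a dict: "time_s": time; "q": joint angles; "dq": joint speeds; "joint_efforts": joint torques, N m; "eef_pos": TCP position; "eef_rot": TCP orientation; "wrist_force": force on the tool from outside, world axes, zero at the start; "torque": the same for the moment, N m; "opening": opening from 0.0 (shut) to 1.0 (fully open).
Only numpy, scipy, OpenCV 4.12 (cv2) and the standard library are available. Lean on these libraries where they do the work, as an engineer would, in place of code of your own. Each camera call takes 0.05 s, during which the arm holds its last target.

### The job

Push the small wheeled caddy by its push bar, wheels on the table, so that its swivel castors trail straight before its nose bar reaches the rails, then steer it into the parking bay and press it home until the sprung catch drops behind its nose bar and holds it. Push gently at the end: do not ram the bay, and feel for the catch, because it is screwed on through slots and may sit up to a centimetre nearer or farther than usual. The two couplings must still stand in the caddy, the castors must still trail straight, and everything else on the table is left alone.

Things in the scene. Friction and masses are not known exactly. Their poses are not given: they have to be found in the camera images.
- caddy: Dark steel tray on wheels, 116 long (x) x 84 wide (y), sides from 21 to 37 above the table, 0.7 to 1.0 kg loaded. Origin at table level under its middle; +x is forward (nose), z up. Two fixed wheels of radius 9 under the front at x = 36, y = +-33: it rolls along x and turns about this axle. Two swivel castors at the rear, x = -36, y = +-30, wheels trailing 11 behind the swivel.
- push_bar (a point): Middle of the push bar: round steel bar, diameter 10, along the caddy's y, 62 long between rounded corners, rigid on the caddy, axis 80 above the table, 54 behind the caddy's origin. Can be gripped from above with the fingers closing along the caddy's x; nothing stands within 55 in front of it above the tray's rim.
- nose_bar (a point): Middle of the nose bar, which the catch takes: round bar of diameter 8 along the caddy's y, 40 long, axis 40 above the table, 76 ahead of the caddy's origin.
- castor_left (a joint): Swivel angle of the left rear castor, rad, about the upward axis; 0 = its wheel trails straight behind (as after rolling forward), end stops at +-2.9. It comes straight after the caddy has rolled forward about 50 to 70 mm.
- castor_right (a joint): The same for the right rear castor.
- bay: Aluminium parking bay fixed on the table, open towards the caddy. Origin on the table where the parked caddy's origin stands (catch at its middle setting); +x is the way in, and the parked caddy's x points along it. Side rails 34 high, inner faces at y = +-46, from x = -8 to 70, flared lead-in from x = -8 out to -37, where the inner faces are 59 off the centre line.
- bay_mouth (a point): Middle of the bay's mouth, 34 before the bay's origin, 17 above the table.
- catch (a point): Nominal place of the parked nose bar's axis: 76 past the bay's origin, 40 up. A grey unit here has a sprung rubber buffer facing the mouth and above it a sprung pawl with an entry ramp and an upright catching face. The unit is screwed on through slots: buffer and pawl together sit up to 10 nearer or farther along x than this point, so the caddy parks with x from -11 to +11 in the bay's frame.
- bay_end (a point): Middle of the bay's far end, 128 past its origin, at table level. How the catch feels: the nose bar lifts the pawl and presses the buffer, 3 to 9 N in all; the pawl drops with the buffer 6 in; 2 further the buffer bottoms hard. A slow push of 10 to 12 N always catches; over 20 N between caddy and bay is ramming. Let go, the buffer holds the bar against the pawl, about 5 N on each.
- load_left: Silvery white turned coupling, 33 in diameter, 46 high, standing in the left round hole of the caddy's white foam insert; origin at the middle of its foot, 24 above the table, 22 ahead of the caddy's origin. Its top is 70 above the table.
- load_right: The same in the right hole.
- box_near: Bystander: the black adapter box nearest the robot, 44 x 91 x 26; origin at the middle of its underside. Leave it where it is.
- spare_coupling: Bystander: the spare white coupling, 33 across, 46 high, alone near the robot; origin at the middle of its underside. Leave it where it is.
- box_side: Bystander: the black adapter box at the left behind the caddy, 44 x 91 x 26; origin at the middle of its underside. Leave it where it is.
Things that resemble listed ones, but are neither listed nor needed, are in the scene too. Leave any pink or purple look-alike of the load_right alone.

How it is judged:
On the way, in this order (a step that is already met when the one before it is completed fails the run):
1. both castors trail straight (within 0.25 rad) while the nose bar is still short of the rails' parallel part (value of joint castor_left between -0.25 and 0.25 rad and value of joint castor_right between -0.25 and 0.25 rad and x of nose_bar in the frame of bay below 0 m), for 0.1 s.
2. the caddy is pressed home: in the bay, straight, the bay holding its nose bar (y of caddy in the frame of bay between -0.006 and 0.006 m and angle between the x axis of caddy and the x axis of bay, either way round below 0.12 rad and x of caddy in the frame of bay above -0.014 m and contact force between caddy and bay above 6 N), for 0.2 s.
At the end, for the whole second after the job is handed in: Caddy at rest in the bay, within 6 mm of its centre line and 0.12 rad of its direction, at most 14 mm short of the middle home position, held by buffer and pawl (their forces on it add up to over 6 N), castors within 0.35 rad of trailing straight, both couplings upright in it (all of step 2 and value of joint castor_left between -0.35 and 0.35 rad and value of joint castor_right between -0.35 and 0.35 rad and linear speed of caddy below 0.01 m/s and angle between each of load_left, load_right's own z axis and vertical below 0.15 rad and linear speed of each of load_left, load_right below 0.02 m/s); the robot touches nothing.
It fails at once if the caddy rams the bay: more than 20 N between them (contact force between caddy and bay above 20 N).
It fails at once if the caddy is lifted off the table (by more than 8 mm) or tilted by more than 0.12 rad (height (world z) of caddy above 0.008 m or angle between caddy's own z axis and vertical above 0.12 rad).
It fails at once if a coupling topples in or leaves the caddy (angle between any of load_left, load_right's own z axis and vertical above 0.5 rad or distance between any of load_left, load_right and caddy above 0.055 m).
It fails at once if a bystander is moved by more than 20 mm (distance of any of box_near, spare_coupling, box_side from where it was at the start of the episode above 0.02 m).
It also fails if it takes over 48 s, if anything falls off the work surface, if the arm or the gripper's body presses on something with over 40 N, if the wrist force passes 120 N, or if a joint passes its speed limit or range.

## Working session

There is one attempt and no reset: what is moved stays moved. The work goes in short steps, Python scripts to look and compute and a tool call to move; the robot and the scene stay as the last step left them, time stands still between calls to the robot, and variables do not carry over. Pictures are saved under pics/ and viewed, and the job is handed in when it is done.

Besides the shell and the picture viewer there is one more tool, called after "Emit:" as name(argument=value, ...) on one line, values as JSON. arm_command: Moves the arm, as the interface text tells. Shifts and turns lie within -1 to 1; 1 stands for 0.2 m of shift or 60 degrees of turn. Its arguments: {"type":"object","properties":{"motion":{"type":"string"}},"required":["motion"]}

```bash
ls; mkdir -p pics
python3 - <<'E'
from bench import *
import cv2, numpy as np
o=get_obs(); print({k:np.round(v,3).tolist() for k,v in o.items()})
for n in ["side","top","wrist"]:
    c=camera(n); cv2.imwrite(f"pics/{n}0.png",c["img"][:,:,::-1])
    print(n,np.round(c["intrinsics"],1).tolist(),np.round(c["distortion"],3)); print(np.round(c.get("pose",c.get("mount")),3).tolist())
    for t in ["caddy","push_bar","nose_bar","bay","catch","load_left","load_right","box_near","box_side","spare_coupling","castor_left"]:
        try: r=search_frame(n,t)
        except Exception as e: print(t,e); continue
        print(t,[(round(d["conf"],2),np.round(d["box"]).astype(int).tolist()) for d in r[:4]])
print(get_obs()["time_s"])
E
```

```text
pics
{'time_s': 0.0, 'q': [1.113, 0.182, 1.608, -0.0, 1.354, -0.206], 'dq': [-0.001, 0.001, 0.002, 0.0, -0.0, 0.001], 'joint_efforts': [0.001, -44.486, -35.134, -0.0, 0.009, -0.0], 'eef_pos': [0.143, 0.556, 0.23], 'eef_rot': [-0.0, 0.126, 0.992, -0.001], 'wrist_force': [0.432, -0.021, -0.121], 'torque': [-0.009, -0.001, -0.004], 'opening': 1.001}
side [[474.9, 0.0, 261.3], [0.0, 474.9, 193.3], [0.0, 0.0, 1.0]] [-0.165  0.     0.     0.     0.   ]
[[0.995, -0.072, 0.074, 0.471], [-0.103, -0.629, 0.77, -0.653], [-0.009, -0.774, -0.633, 0.731], [0.0, 0.0, 0.0, 1.0]]
caddy [(0.78, [239, 154, 288, 209])]
push_bar [(0.46, [240, 227, 312, 305])]
nose_bar [(0.69, [239, 151, 285, 206]), (0.35, [169, 223, 207, 251])]
bay [(0.62, [238, 227, 313, 307])]
catch [(0.59, [238, 225, 312, 303])]
load_left [(0.67, [263, 173, 277, 193])]
load_right [(0.82, [325, 230, 337, 255]), (0.65, [207, 173, 222, 197]), (0.56, [203, 190, 220, 211]), (0.55, [250, 177, 264, 198])]
box_near [(0.88, [172, 222, 206, 251])]
box_side [(0.64, [261, 138, 290, 161]), (0.21, [250, 181, 264, 199])]
spare_coupling [(0.65, [201,
[... 512 characters left out ...]
 278])]
load_left [(0.61, [235, 177, 248, 194])]
load_right [(0.63, [238, 238, 251, 250]), (0.6, [212, 232, 229, 245]), (0.46, [301, 134, 318, 149]), (0.21, [207, 178, 270, 213])]
box_near [(0.88, [274, 249, 304, 275])]
box_side [(0.58, [154, 159, 183, 186])]
spare_coupling [(0.45, [309, 239, 326, 251])]
castor_left []
wrist [[274.6, 0.0, 254.9], [0.0, 274.6, 191.3], [0.0, 0.0, 1.0]] [-0.039  0.     0.     0.     0.   ]
[[0.0, -0.949, -0.314, 0.081], [1.0, 0.0, 0.001, -0.001], [-0.001, -0.314, 0.949, -0.143], [0.0, 0.0, 0.0, 1.0]]
caddy []
push_bar []
nose_bar []
bay []
catch []
load_left []
load_right [(0.93, [86, 353, 119, 384])]
box_near []
box_side []
spare_coupling []
castor_left []
1.8
```

Run:
```python
import cv2
t=cv2.imread("pics/top0.png"); cv2.imwrite("pics/top0c.png",cv2.resize(t[130:290,140:380],None,fx=3.3,fy=3.3,interpolation=cv2.INTER_CUBIC))
t=cv2.imread("pics/side0.png"); cv2.imwrite("pics/side0c.png",cv2.resize(t[120:320,150:350],None,fx=3,fy=3,interpolation=cv2.INTER_CUBIC))
```

```text
(no output)
```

View pics/top0.png

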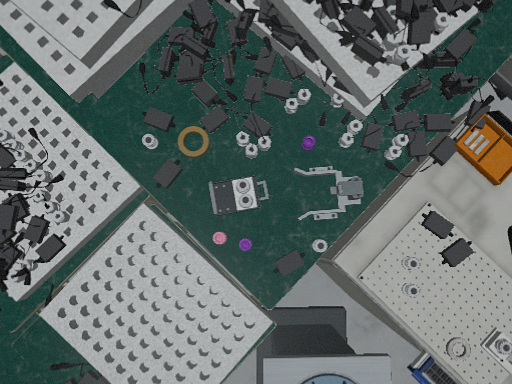

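View pics/top0c.png

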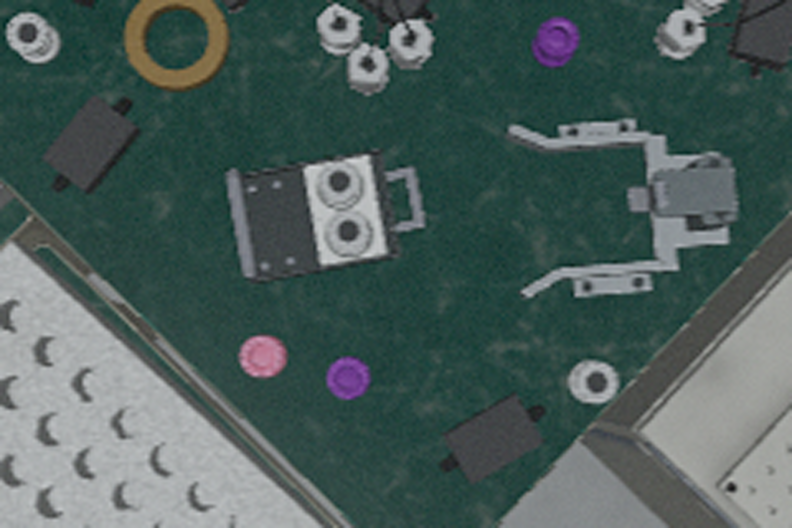

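View pics/side0c.png

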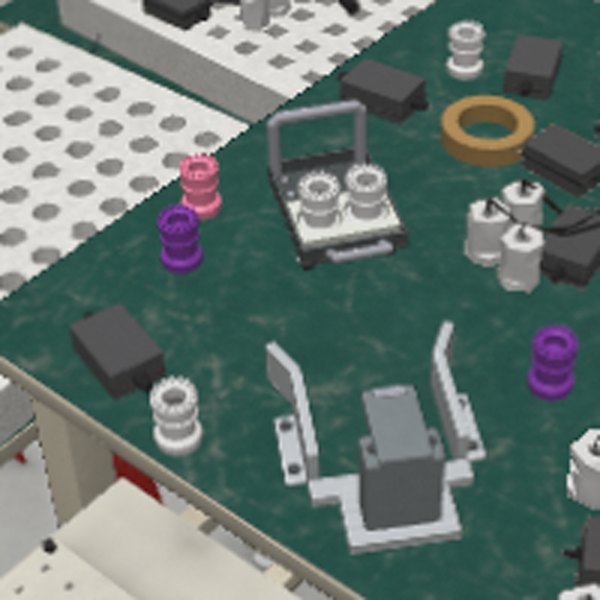

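View pics/wrist0.png

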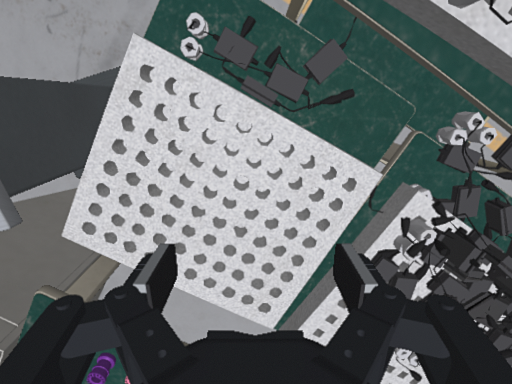

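```bash
cat > h.py <<'E'
import cv2, numpy as np
from scipy.optimize import least_squares
def Rz(a): return np.array([[np.cos(a),-np.sin(a),0],[np.sin(a),np.cos(a),0],[0,0,1]])
def proj(c,P):
    T=np.linalg.inv(c["pose"]); rv,_=cv2.Rodrigues(T[:3,:3])
    return cv2.projectPoints(np.asarray(P,float).reshape(-1,1,3),rv,T[:3,3],c["intrinsics"],c["distortion"])[0].reshape(-1,2)
def world(p,P): return (Rz(p[2])@np.asarray(P,float).T).T+[p[0],p[1],0]
def bp(c,uv,z):
    n=cv2.undistortPoints(np.array(uv,float).reshape(-1,1,2),c["intrinsics"],c["distortion"]).reshape(-1,2)
    d=(c["pose"][:3,:3]@np.c_[n,np.ones(len(n))].T).T; o=c["pose"][:3,3]
    return o+d*((z-o[2])/d[:,2])[:,None]
m=1e-3
CAD=[m*np.array(l,float) for l in [
 [[58,42,37],[58,-42,37],[-58,-42,37],[-58,42,37],[58,42,37]],
 [[58,42,21],[58,-42,21],[-58,-42,21],[-58,42,21],[58,42,21]],
 [[-54,31,80],[-54,-31,80]],[[76,20,40],[76,-20,40]]]]
BAY=[m*np.array(l,float) for l in [
 [[70,46,34],[-8,46,34],[-37,59,34]],[[70,-46,34],[-8,-46,34],[-37,-59,34]],[[76,20,40],[76,-20,40]],[[128,20,0],[128,-20,0]],
 [[70,46,0],[-8,46,0],[-37,59,0]],[[70,-46,0],[-8,-46,0],[-37,-59,0]]]]
def draw(img,c,lines,p,col,off,s):
    for l in lines:
        q=(proj(c,world(p,l))-off+0.5)*s-0.5
        cv2.polylines(img,[np.round(q*8).astype(int).reshape(-1,1,2)],False,col,1,cv2.LINE_AA,3)
E
python3 - <<'E'
from bench import *
from h import *
import pickle
cs={n:camera(n) for n in ["side","top"]}
pickle.dump(cs,open("cs0.pkl","wb"))
c=cs["top"]
t=lambda L:[(x/3.3+140,y/3.3+130) for x,y in L]
print("tray",bp(c,t([(383,152),(400,257),(247,280),]),.037).round(4))
print("push",bp(c,t([(234,172),(250,278)]),.08).round(4))
print("nose",bp(c,t([(412,168),(420,228)]),.04).round(4))
print("bay rails in",bp(c,t([(512,130),(547,147),(645,138),(528,294),(560,270),(672,262)]),.034).round(4))
E
```

```text
tray [[0.6019 0.1698 0.037 ]
 [0.5215 0.1583 0.037 ]
 [0.5061 0.2742 0.037 ]]
push [[0.5829 0.2791 0.08  ]
 [0.5051 0.268  0.08  ]]
nose [[0.5889 0.148  0.04  ]
 [0.543  0.1428 0.04  ]]
bay rails in [[ 0.6177  0.0707  0.034 ]
 [ 0.6041  0.0442  0.034 ]
 [ 0.6099 -0.0312  0.034 ]
 [ 0.4919  0.0618  0.034 ]
 [ 0.5097  0.037   0.034 ]
 [ 0.5144 -0.0484  0.034 ]]
```

```bash
cat > ov.py <<'E'
import pickle,sys
from h import *
def ov(cs,pc,pb,tag):
    for n,(x0,y0,x1,y1),s in [("top",(190,155,380,235),4),("side",(225,140,325,315),3.4)]:
        c=cs[n]; im=cv2.resize(c["img"][y0:y1,x0:x1,::-1],None,fx=s,fy=s,interpolation=cv2.INTER_CUBIC); im=np.ascontiguousarray(im)
        draw(im,c,CAD,pc,(0,255,255),np.array([x0,y0]),s); draw(im,c,BAY,pb,(0,128,255),np.array([x0,y0]),s)
        cv2.imwrite(f"pics/{tag}_{n}.png",im)
E
python3 - <<'E'
from ov import *
cs=pickle.load(open("cs0.pkl","rb"))
ov(cs,[.554,.2215,np.radians(-82.4)],[.5575,.0326,np.radians(-86.3)],"ov1")
E
```

```text
(no output)
```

View pics/ov1_top.png

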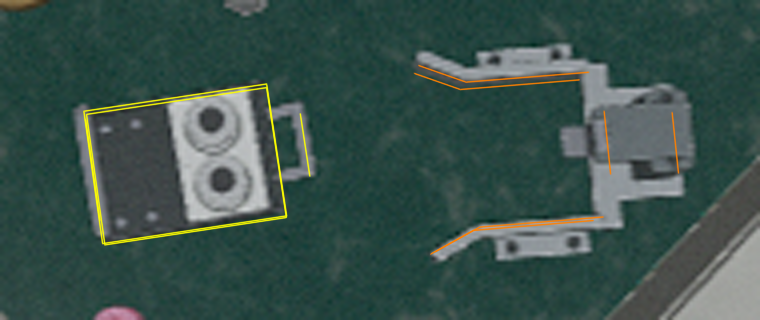

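View pics/ov1_side.png

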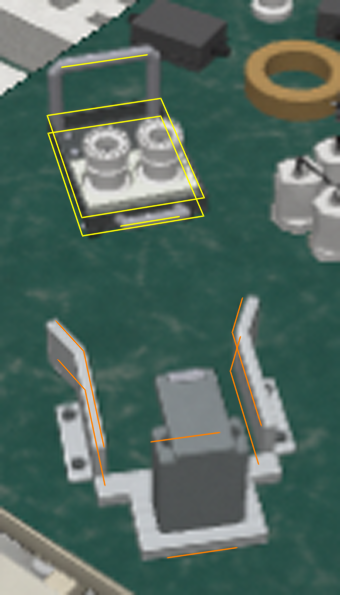

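```bash
cat > plan.py <<'E'
import numpy as np
from scipy.spatial.transform import Rotation as R
def rot(o): q=o["eef_rot"]; return R.from_quat([q[1],q[2],q[3],q[0]])
def yawy(r):
    v=r.apply([0,1,0]); return np.arctan2(v[1],v[0])
def down(yaw): # tool z down, tool y at yaw
    y=np.array([np.cos(yaw),np.sin(yaw),0]); z=np.array([0,0,-1.]); x=np.cross(y,z)
    return R.from_matrix(np.c_[x,y,z])
def rows(p0,r0,p1,r1,n,g,dec=3):
    p=np.array(p0,float); r=r0; out=[]
    for i in range(n):
        pt=p+(np.array(p1)-p)/(n-i); dr=(r.inv()*r1).as_rotvec()/(n-i)
        a=np.round(r.inv().apply(pt-p)/.2,dec); b=np.round(dr/np.radians(60),dec)
        p=p+r.apply(a*.2); r=r*R.from_rotvec(b*np.radians(60))
        out.append(" ".join(f"{v:g}" for v in [*a,*b,g]))
    return out,p,r
E
python3 - <<'E'
from bench import *
from plan import *
o=get_obs();p,r=o["eef_pos"],rot(o); print(np.degrees(yawy(r)))
L,p2,r2=rows(p,r,[.63,.14,.24],down(np.radians(97)),20,.45)
print("; ".join(L[:10]));print("; ".join(L[10:]));print(p2)
E
```

```text
75.57210969004225
-0.144 -0.071 -0.002 -0 -0 -0.018 0.45; -0.142 -0.073 -0.002 -0 -0 -0.018 0.45; -0.141 -0.076 -0.002 -0 -0 -0.018 0.45; -0.14 -0.079 -0.002 -0 -0 -0.018 0.45; -0.138 -0.081 -0.002 -0 -0 -0.018 0.45; -0.137 -0.084 -0.002 -0 -0 -0.018 0.45; -0.135 -0.086 -0.002 -0 -0 -0.018 0.45; -0.133 -0.089 -0.002 -0 -0 -0.018 0.45; -0.132 -0.091 -0.002 -0 -0 -0.018 0.45; -0.13 -0.094 -0.002 -0 -0 -0.018 0.45
-0.128 -0.096 -0.002 -0 -0 -0.018 0.45; -0.126 -0.099 -0.002 -0 -0 -0.018 0.45; -0.124 -0.101 -0.002 -0 -0 -0.018 0.45; -0.122 -0.103 -0.003 -0 -0 -0.018 0.45; -0.12 -0.106 -0.002 -0 -0 -0.018 0.45; -0.119 -0.108 -0.003 -0 -0 -0.017 0.45; -0.116 -0.11 -0.002 -0 -0 -0.018 0.45; -0.114 -0.112 -0.003 -0 -0 -0.017 0.45; -0.113 -0.114 -0.002 -0 -0 -0.018 0.45; -0.11 -0.117 -0.003 -0 -0 -0.017 0.45
[0.6299537  0.13998653 0.24009698]
```

Emit:
arm_command(motion="-0.14 -0.07 -0.002 0 0 -0.018 0.45; -0.14 -0.073 -0.002 0 0 -0.018 0.45; -0.14 -0.076 -0.002 0 0 -0.018 0.45; -0.14 -0.079 -0.002 0 0 -0.018 0.45; -0.138 -0.081 -0.002 0 0 -0.018 0.45; -0.137 -0.084 -0.002 0 0 -0.018 0.45; -0.135 -0.086 -0.002 0 0 -0.018 0.45; -0.133 -0.089 -0.002 0 0 -0.018 0.45; -0.132 -0.091 -0.002 0 0 -0.018 0.45; -0.13 -0.094 -0.002 0 0 -0.018 0.45")

```text
time_s: 2.73
eef_pos: [0.3913, 0.346, 0.2358]
eef_rot: [0.0, 0.021, 1.0, 0.002]
wrist_force: [0.5, 0.8, -0.4]
opening: 0.451
```

Emit:
arm_command(motion="-0.128 -0.096 -0.002 0 0 -0.018 0.45; -0.126 -0.099 -0.002 0 0 -0.018 0.45; -0.124 -0.1 -0.002 0 0 -0.018 0.45; -0.122 -0.103 -0.003 0 0 -0.018 0.45; -0.12 -0.106 -0.002 0 0 -0.018 0.45; -0.12 -0.108 -0.003 0 0 -0.017 0.45; -0.116 -0.11 -0.002 0 0 -0.018 0.45; -0.114 -0.112 -0.003 0 0 -0.017 0.45; -0.06 -0.06 -0.002 0 0 -0.01 0.45; 0 0 0 0 0 0 0.45")

```text
time_s: 3.57
eef_pos: [0.6172, 0.1576, 0.2406]
eef_rot: [0.003, -0.06, 0.998, 0.002]
wrist_force: [-0.8, -0.3, -0.1]
opening: 0.451
```

Run:
```python
from bench import *
import cv2,pickle,numpy as np
o=get_obs(); c=camera("wrist"); pickle.dump((o,c),open("w1.pkl","wb"))
cv2.imwrite("pics/w1.png",c["img"][:,:,::-1]); cv2.imwrite("pics/w1b.png",cv2.resize(c["img"][:260,:,::-1],(800,406),interpolation=cv2.INTER_CUBIC)); print(o["time_s"],o["eef_pos"],o["eef_rot"],o["dq"].round(3) if hasattr(o["dq"],"round") else o["dq"])
```

```text
3.5667 [0.61715142 0.15755241 0.24057249] [ 0.0026194  -0.05960837  0.99821707  0.0016307 ] [-0.005  0.003  0.009  0.009  0.006  0.017]
```

View pics/w1.png

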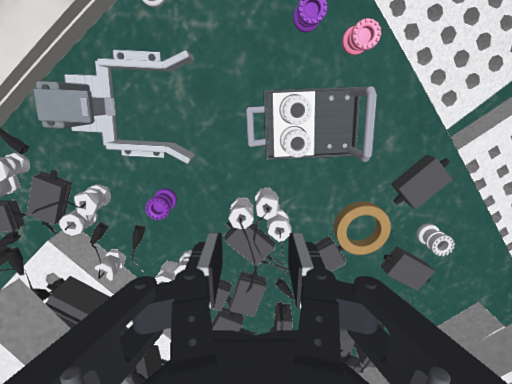

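```bash
cat >> ov.py <<'E'
from plan import rot
def wcam(o,c):
    T=np.eye(4); T[:3,:3]=rot(o).as_matrix(); T[:3,3]=o["eef_pos"]; d=dict(c); d["pose"]=T@c["mount"]; return d
def crop(c,box,s,pc,pb,f):
    x0,y0,x1,y1=box
    im=np.ascontiguousarray(cv2.resize(c["img"][y0:y1,x0:x1,::-1],None,fx=s,fy=s,interpolation=cv2.INTER_CUBIC))
    if pc is not None: draw(im,c,CAD,pc,(0,255,255),np.array([x0,y0]),s)
    if pb is not None: draw(im,c,BAY,pb,(0,128,255),np.array([x0,y0]),s)
    cv2.imwrite(f,im)
E
python3 - <<'E'
from ov import *
o,c=pickle.load(open("w1.pkl","rb")); w=wcam(o,c)
pc,pb=[.554,.2215,np.radians(-82.4)],[.5595,.0326,np.radians(-86.3)]
crop(w,(240,75,390,170),5,None,None,"pics/w1_cad0.png")
crop(w,(25,40,205,170),4.4,None,None,"pics/w1_bay0.png")
crop(w,(25,40,395,175),2.1,pc,pb,"pics/w1_all.png")
E
```

```text
(no output)
```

View pics/w1_cad0.png

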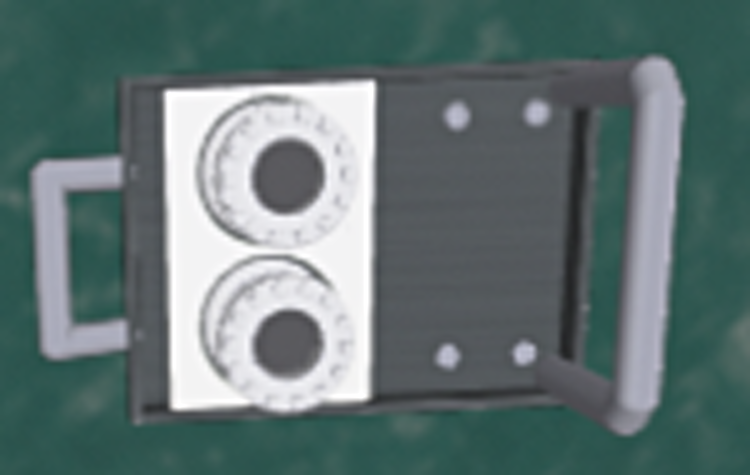

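View pics/w1_bay0.png

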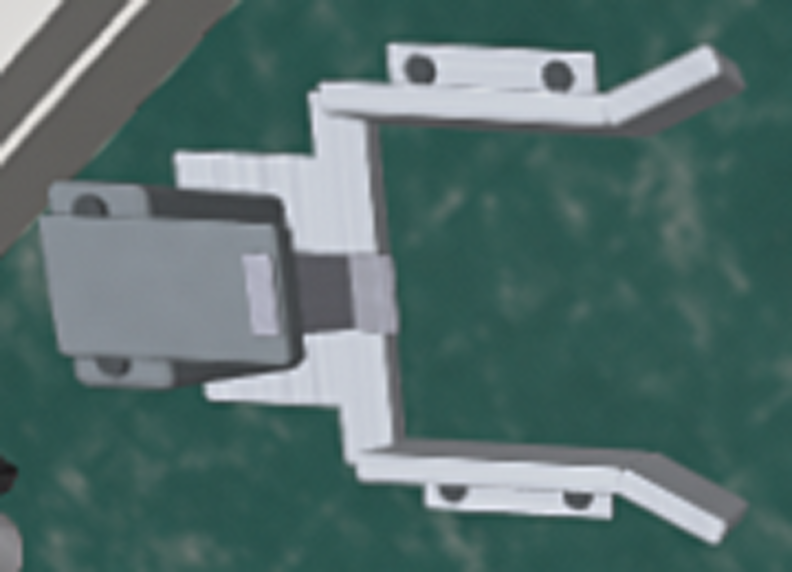

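View pics/w1_all.png

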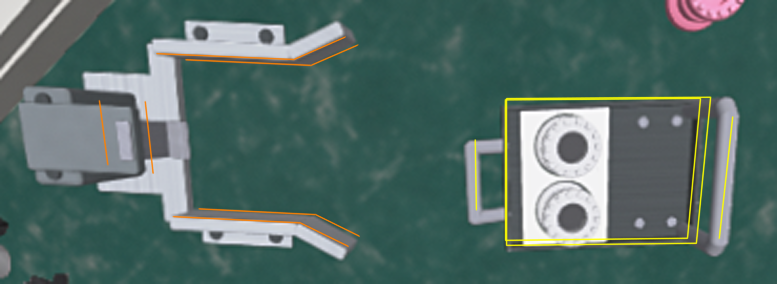

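Run:
```python
from ov import *
o,c=pickle.load(open("w1.pkl","rb")); w=wcam(o,c)
def fit(P,uv,p0):
    f=lambda p:(proj(w,world(p,m*np.array(P,float)))-uv).ravel()
    r=least_squares(f,p0); print(r.x[:2].round(4),np.degrees(r.x[2]).round(2),"res px",r.fun.reshape(-1,2).round(1).tolist()); return r.x
cu=(np.array([(122,80),(135,422),(643,249),(51,260)],float)+.5)/5-.5+[240,75]
pc=fit([(58,-42,37),(58,42,37),(-54,0,80),(76,0,40)],cu,[.554,.2215,-1.44])
bu=(np.array([(610,123),(627,469),(722,62),(729,519)],float)+.5)/4.4-.5+[25,40]
pb=fit([(-8,-46,34),(-8,46,34),(-37,-59,34),(-37,59,34)],bu,[.559,.033,-1.5])
pickle.dump((pc,pb),open("fit1.pkl","wb"))
d=Rz(-pb[2])@np.r_[pc[:2]-pb[:2],0]; print("caddy in bay mm",(d*1e3).round(1),np.degrees(pc[2]-pb[2]).round(2))
crop(w,(240,75,390,170),5,pc,pb,"pics/w1_cad1.png")
crop(w,(25,40,205,170),4.4,pc,pb,"pics/w1_bay1.png")
```

```text
[0.5558 0.2204] -80.18 res px [[-0.7, -0.6], [-0.5, 0.3], [0.8, 0.2], [0.3, 0.3]]
[0.559 0.032] -85.7 res px [[0.4, -0.4], [0.3, -1.1], [-0.8, 2.4], [0.1, -1.5]]
caddy in bay mm [-188.1   11.     0. ] 5.52
```

View pics/w1_cad1.png

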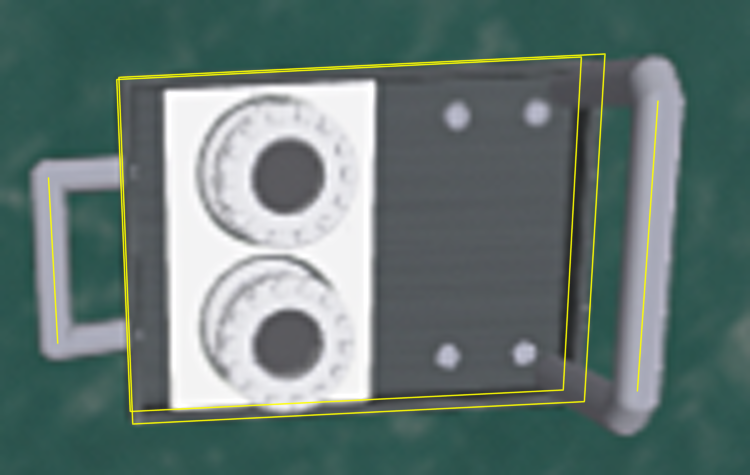

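View pics/w1_bay1.png

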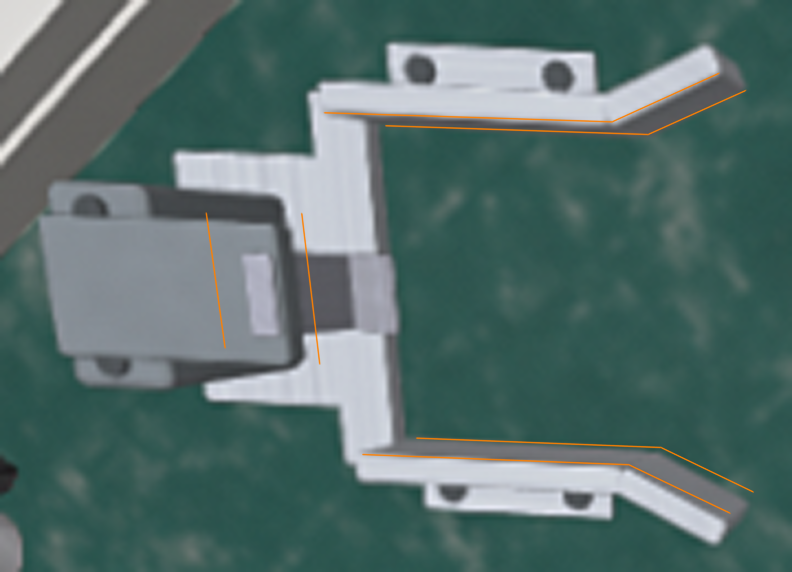

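Run:
```python
from bench import *
from plan import *
o=get_obs();p,r=o["eef_pos"],rot(o); print(np.degrees(yawy(r)))
t=down(np.radians(98.8))
L,p2,r2=rows(p,r,[.547,.274,.14],t,6,.45); print("; ".join(L))
L,p2,r2=rows(p2,r2,[.547,.274,.060],t,4,.45); print("; ".join(L))
```

```text
96.82881258734695
0.046 0.102 0.084 0.001 0.001 -0.005 0.45; 0.045 0.102 0.084 0 0.001 -0.006 0.45; 0.045 0.103 0.084 0.001 0.001 -0.005 0.45; 0.044 0.103 0.084 0 0 -0.006 0.45; 0.044 0.104 0.083 0.001 0.001 -0.005 0.45; 0.043 0.103 0.084 0 0 -0.006 0.45
-0 0 0.1 0 0 0 0.45; -0 0 0.1 0 0 0 0.45; -0 0 0.1 0 0 0 0.45; -0 0 0.1 0 0 0 0.45
```

Emit:
arm_command(motion="0.046 0.102 0.084 0.001 0.001 -0.005 0.45; 0.045 0.102 0.084 0 0.001 -0.006 0.45; 0.045 0.103 0.084 0.001 0.001 -0.005 0.45; 0.044 0.103 0.084 0 0 -0.006 0.45; 0.044 0.104 0.083 0.001 0.001 -0.005 0.45; 0.043 0.103 0.084 0 0 -0.006 0.45; 0 0 0 0 0 0 0.45; 0 0 0 0 0 0 0.45")

```text
time_s: 4.28
eef_pos: [0.5371, 0.2834, 0.137]
eef_rot: [-0.0, -0.078, 0.997, 0.001]
wrist_force: [-0.3, -0.5, 0.8]
opening: 0.454
```

Run:
```python
from bench import *
from plan import *
from ov import *
o=get_obs();c=camera("wrist"); pickle.dump((o,c),open("w2.pkl","wb"));w=wcam(o,c)
pc,pb=pickle.load(open("fit1.pkl","rb"))
crop(w,(0,0,512,384),1.5,pc,pb,"pics/w2.png")
p,r=o["eef_pos"],rot(o); print(p,np.degrees(yawy(r)))
t=down(np.radians(98.8))
L,p2,r2=rows(p,r,[.547,.274,.060],t,5,.45); print("; ".join(L))
```

```text
[0.53714902 0.28339531 0.13695425] 98.89394229146824
-0.008 -0.011 0.077 0 -0 0 0.45; -0.008 -0.011 0.077 0 -0 0 0.45; -0.008 -0.011 0.077 0 -0 0.001 0.45; -0.009 -0.011 0.077 0.001 -0 0 0.45; -0.008 -0.01 0.077 0 -0 0.001 0.45
```

View pics/w2.png

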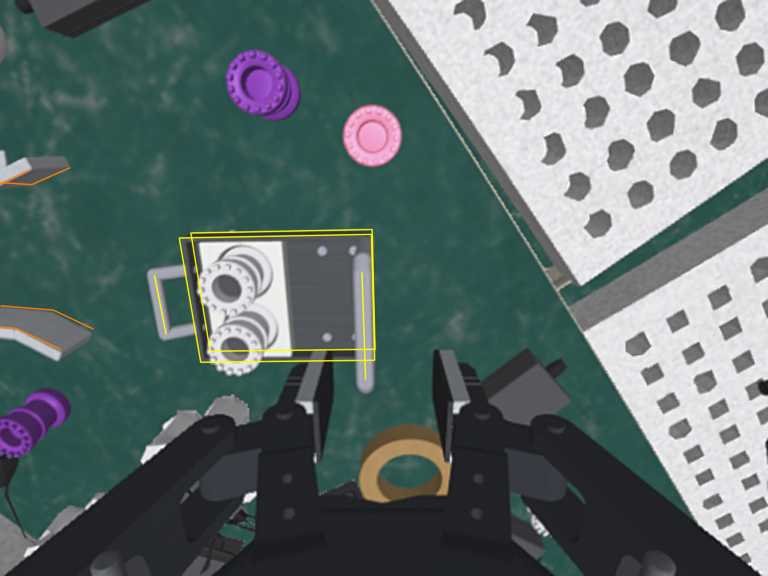

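Emit:
arm_command(motion="-0.025 -0.03 0 0 0 0 0.45; -0.02 -0.02 0.05 0 0 0 0.45; 0 0 0.08 0 0 0 0.45; 0 0 0.08 0 0 0 0.45; 0 0 0.08 0 0 0 0.45; 0 0 0.06 0 0 0 0.45; 0 0 0 0 0 0 0.45")

```text
time_s: 4.92
eef_pos: [0.5572, 0.2698, 0.069]
eef_rot: [0.007, -0.074, 0.997, 0.001]
wrist_force: [-1.4, 0.0, -0.9]
opening: 0.447
```

Emit:
arm_command(motion="0.02 0.012 0.015 0 0 0 0.45; 0.015 0.01 0.015 0 0 0 0.45; 0 0 0 0 0 0 0.45; 0 0 0 0 0 0 0.45")

```text
time_s: 5.25
eef_pos: [0.5512, 0.2719, 0.0636]
eef_rot: [0.007, -0.073, 0.997, 0.002]
wrist_force: [-0.1, 0.4, 1.8]
opening: 0.452
```

Emit:
arm_command(motion="0 0 0 0 0 0 0.3; 0 0 0.005 0 0 0 0.2; 0 0 0 0 0 0 0.1; 0 0 0 0 0 0 0; 0 0 0 0 0 0 0; 0 0 0 0 0 0 0; 0 0 0 0 0 0 0")

```text
time_s: 5.83
eef_pos: [0.5524, 0.2727, 0.0645]
eef_rot: [0.009, -0.073, 0.997, 0.002]
wrist_force: [0.4, -0.3, -0.4]
opening: 0.089
```

Run:
```python
from bench import *
from plan import *
from ov import *
o=get_obs();c=camera("wrist"); pickle.dump((o,c),open("w3.pkl","wb"));w=wcam(o,c)
pc,pb=pickle.load(open("fit1.pkl","rb"))
crop(w,(0,0,512,384),1.5,pc,pb,"pics/w3.png")
p,r=o["eef_pos"],rot(o); print(p,np.degrees(yawy(r)),o["wrist_force"],o["torque"],o["opening"],r.as_matrix().round(3).tolist())
```

```text
[0.55243047 0.27271554 0.06448304] 98.42222525458381 [ 0.36699926 -0.30815528 -0.37139197] [-0.03945594 -0.01142644  0.11862292] 0.08867344097577294 [[-0.989, -0.146, 0.019], [-0.146, 0.989, 0.005], [-0.019, 0.002, -1.0]]
```

View pics/w3.png

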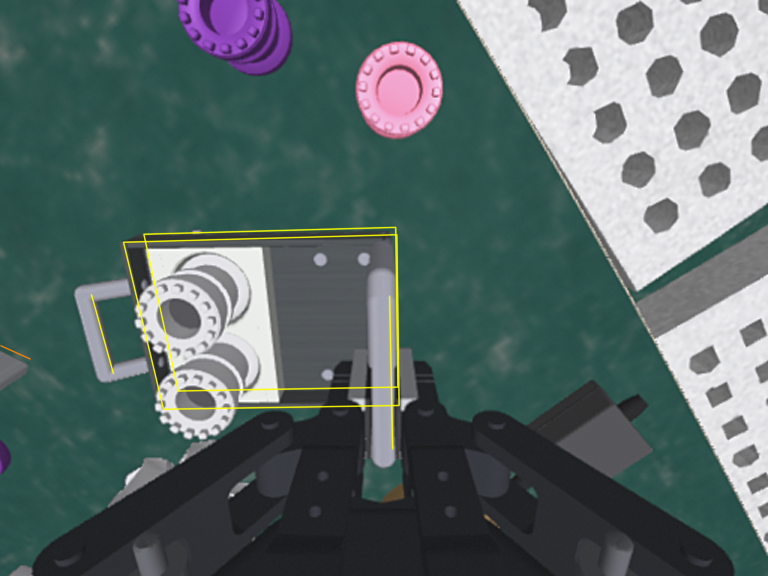

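Run:
```python
from ov import *
o,c=pickle.load(open("w3.pkl","rb"));w=wcam(o,c)
crop(w,(40,140,290,285),3.1,None,None,"pics/w3c.png")
```

```text
(no output)
```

View pics/w3c.png

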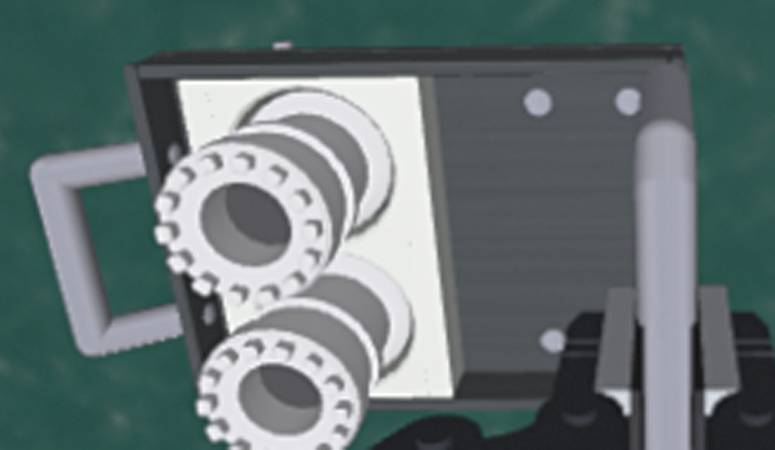

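```bash
cat > fitw.py <<'E'
from ov import *
def fit3(w,rf,rr,nose,pushu,s,off,p0=[.5558,.2204,-1.42]):
    off=np.array(off,float); k=lambda a:(np.array(a,float)+.5)/s-.5+off
    P=m*np.array([(58,-42,37),(-58,-42,37),(76,0,40),(-54,-20,80),(-54,10,80)],float)
    def f(p):
        q=proj(w,world(p,P)); r=[*(q[0]-k(rf)),*(q[2]-k(nose))]
        if rr is not None: r+=[*(q[1]-k(rr))]
        if pushu is not None: r+=[q[3][0]-k([pushu[0],0])[0],q[4][0]-k([pushu[1],0])[0]]
        return r
    r=least_squares(f,p0); print("caddy",r.x[:2].round(4),np.degrees(r.x[2]).round(2),"res",r.fun.round(1)); return r.x
def inbay(pc,pb): 
    d=Rz(-pb[2])@np.r_[pc[:2]-pb[:2],0]; return (d[:2]*1e3).round(1),np.degrees(pc[2]-pb[2]).round(2)
E
python3 - <<'E'
from fitw import *
from plan import yawy
o,c=pickle.load(open("w3.pkl","rb"));w=wcam(o,c); pb=pickle.load(open("fit1.pkl","rb"))[1]
pc=fit3(w,(127,66),(685,64),(70,256),(665,666),3.1,(40,140)); print(inbay(pc,pb))
b=world(pc,[[-.054,0,.08]])[0]; print("bar",b, "tool",o["eef_pos"], "tool-yaw-180",np.degrees(yawy(rot(o)))-180)
crop(w,(40,140,290,285),3.1,pc,None,"pics/w3d.png")
E
```

```text
caddy [0.5576 0.2176] -81.78 res [-1.8 -0.3  1.1 -0.   0.4  0.4  0.4 -0.1]
(array([-185.1,   12.6]), np.float64(3.92))
bar [0.54993081 0.27100786 0.08      ] tool [0.55243047 0.27271554 0.06448304] tool-yaw-180 -81.57777474541619
```

View pics/w3d.png

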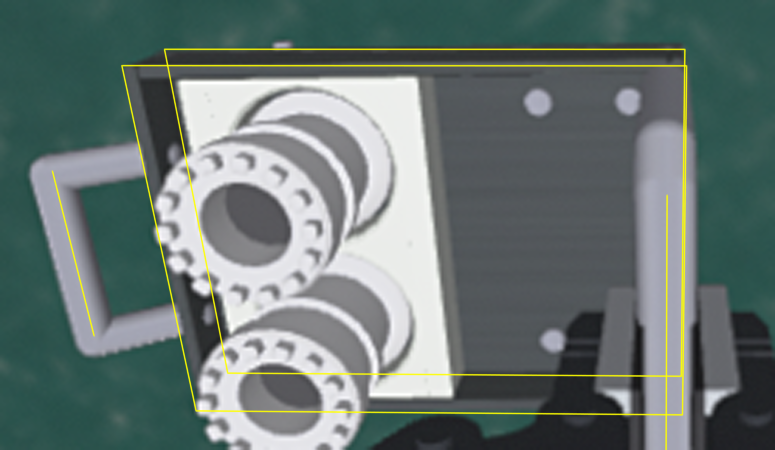

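```bash
cat > drive.py <<'E'
from fitw import *
from plan import *
from bench import *
# relation caddy<->tool, frozen in rel.pkl: tool pos & rot in caddy frame
def setrel(pc,o):
    d=Rz(-pc[2])@(np.array(o["eef_pos"])-[pc[0],pc[1],0]); rr=R.from_euler("z",-pc[2])*rot(o)
    pickle.dump((d,rr.as_quat()),open("rel.pkl","wb")); print("rel",d.round(4))
def tool_of(pc):
    d,q=pickle.load(open("rel.pkl","rb")); return np.r_[pc[:2],0]+Rz(pc[2])@d, R.from_euler("z",pc[2])*R.from_quat(q)
def caddy_of(o):
    d,q=pickle.load(open("rel.pkl","rb")); y=rot(o)*R.from_quat(q).inv(); yaw=y.as_euler("zyx")[0]
    p=np.array(o["eef_pos"])-Rz(yaw)@d; return np.r_[p[:2],yaw]
def bay2w(b,pb):
    p=pb[:2]+Rz(pb[2])[:2,:2]@np.array(b[:2])*1e-3; return np.r_[p,pb[2]+np.radians(b[2])]
def fromA(ax,ay,h): # axle mm/deg in bay -> caddy pose in bay
    return [ax-36*np.cos(np.radians(h)),ay-36*np.sin(np.radians(h)),h]
def seq(poses,pb,g=0,o=None):
    o=o or get_obs(); p,r=np.array(o["eef_pos"]),rot(o); out=[]
    for b in poses:
        pt,rt=tool_of(bay2w(b,pb)); a=np.round(r.inv().apply(pt-p)/.2,3); w=np.round((r.inv()*rt).as_rotvec()/np.radians(60),3)
        p=p+r.apply(a*.2); r=r*R.from_rotvec(w*np.radians(60)); out.append(" ".join(f"{v:g}" for v in [*a,*w,g]))
    for i in range(0,len(out),10): print("; ".join(out[i:i+10]))
E
python3 - <<'E'
from drive import *
o,c=pickle.load(open("w3.pkl","rb")); pb=pickle.load(open("fit1.pkl","rb"))[1]
pc=np.array([.5576,.2176,np.radians(-81.78)])
setrel(pc,o); o=get_obs(); pc=caddy_of(o); b,h=inbay(pc,pb); print(b,h)
A=b+36*np.array([np.cos(np.radians(h)),np.sin(np.radians(h))]); print("A",A)
seq([fromA(*A,h+(-10-h)*i/14) for i in range(1,15)],pb)
E
```

```text
rel [-0.0553  0.0028  0.0645]
[-185.2   12.6] 3.92
A [-149.28422286   15.06108758]
-0.008 -0 0 0 0 0.017 0; -0.008 -0.001 0 0.001 -0 0.016 0; -0.008 0 0.001 -0 -0 0.017 0; -0.008 -0 -0 0 -0 0.016 0; -0.008 -0.001 -0 0.001 -0 0.017 0; -0.007 0 -0 -0 -0 0.016 0; -0.008 -0 0 0 -0 0.017 0; -0.008 -0.001 0 0.001 -0 0.017 0; -0.008 0 0 -0 -0 0.016 0; -0.008 -0 0.001 0 -0 0.017 0
-0.008 -0.001 -0 0 -0 0.016 0; -0.008 0 -0 0.001 -0 0.017 0; -0.008 -0 0 0 -0 0.016 0; -0.008 -0.001 0 0 -0 0.017 0
```

Emit:
arm_command(motion="-0.008 0 0 0 0 0.017 0; -0.008 -0.001 0 0 0 0.016 0; -0.008 0 0 0 0 0.017 0; -0.008 0 0 0 0 0.016 0; -0.008 -0.001 0 0 0 0.017 0")

```text
time_s: 6.3
eef_pos: [0.5608, 0.2731, 0.0645]
eef_rot: [0.009, -0.026, 1.0, 0.002]
wrist_force: [0.2, -0.2, -2.7]
opening: 0.09
```

```bash
cat > st.py <<'E'
from drive import *
o=get_obs(); pb=pickle.load(open("fit1.pkl","rb"))[1]; b,h=inbay(caddy_of(o),pb)
print("t",round(o["time_s"],2),"bay",b,h,"A",(b+36*np.array([np.cos(np.radians(h)),np.sin(np.radians(h))])).round(1),"z",o["eef_pos"][2].round(4),"F bay",(Rz(-pb[2])@o["wrist_force"]).round(1),"tq",np.round(o["torque"],2))
E
python3 st.py
```

```text
t 6.3 bay [-185.1   15.7] -1.51 A [-149.1   14.8] z 0.0645 F bay [ 0.2  0.2 -2.7] tq [-0.04 -0.04  0.07]
```

Emit:
arm_command(motion="-0.008 0 0 0 0 0.017 0; -0.008 -0.001 0 0 0 0.017 0; -0.008 0 0 0 0 0.017 0; -0.008 0 0 0 0 0.017 0; -0.008 -0.001 0 0 0 0.017 0; -0.008 0 0 0 0 0.017 0; -0.008 0 0 0 0 0.016 0; 0 0 0 0 0 0 0")

```text
time_s: 6.97
eef_pos: [0.5733, 0.2724, 0.0645]
eef_rot: [0.008, 0.044, 0.999, 0.003]
wrist_force: [0.3, 0.3, -1.3]
opening: 0.09
```

```bash
python3 st.py
python3 - <<'E'
from drive import *
o=get_obs();c=camera("wrist"); pickle.dump((o,c),open("w4.pkl","wb"));w=wcam(o,c); pb=pickle.load(open("fit1.pkl","rb"))[1]
crop(w,(0,60,300,285),2.6,caddy_of(o),pb,"pics/w4.png")
E
```

```text
t 6.97 bay [-184.6   20.5] -9.52 A [-149.1   14.5] z 0.0645 F bay [-0.3  0.3 -1.3] tq [-0.04  0.    0.02]
```

View pics/w4.png

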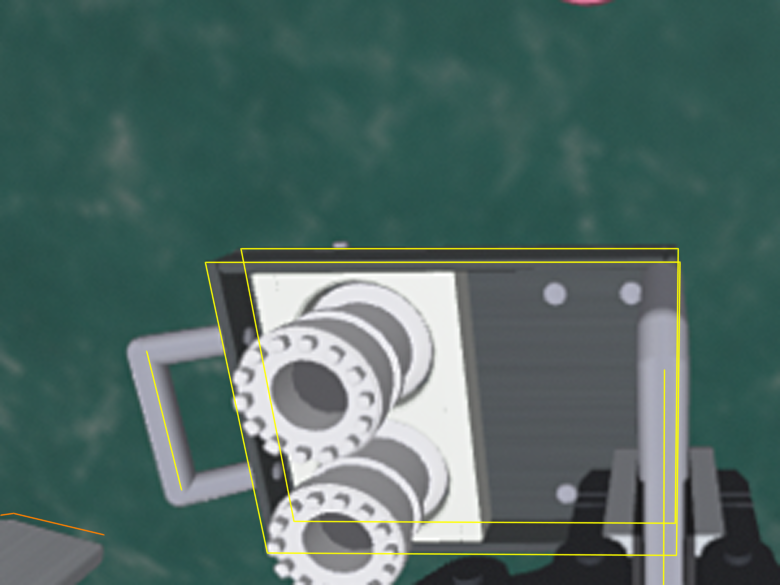

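Emit:
arm_command(motion="0 -0.018 0 0 0 0 0; 0 -0.018 0 0 0 0 0; 0 -0.018 0 0 0 0 0; 0 -0.018 0 0 0 0 0; 0 -0.018 0 0 0 0 0; 0 -0.018 0 0 0 0 0; 0 -0.018 0 0 0 0 0; 0 -0.018 0 0 0 0 0; 0 -0.018 0 0 0 0 0")

```text
time_s: 7.77
eef_pos: [0.5703, 0.2381, 0.0646]
eef_rot: [0.009, 0.043, 0.999, 0.003]
wrist_force: [-0.6, 1.0, -1.5]
opening: 0.091
```

```bash
python3 st.py
```

```text
t 7.77 bay [-150.6   15. ] -9.4 A [-115.1    9.1] z 0.0646 F bay [-1.1 -0.5 -1.5] tq [ 0.12 -0.13  0.04]
```

Emit:
arm_command(motion="0 -0.018 0 0 0 0 0; 0 -0.018 0 0 0 0 0; 0 -0.018 0 0 0 0 0; 0 -0.018 0 0 0 0 0; 0 -0.018 0 0 0 0 0; 0 -0.018 0 0 0 0 0; 0 -0.018 0 0 0 0 0; 0 -0.018 0 0 0 0 0; 0 -0.006 0 0 0 0 0")

```text
time_s: 8.52
eef_pos: [0.5676, 0.2042, 0.0645]
eef_rot: [0.009, 0.043, 0.999, 0.003]
wrist_force: [0.1, 0.7, -1.6]
opening: 0.086
```

```bash
python3 st.py
python3 - <<'E'
from drive import *
o=get_obs();c=camera("wrist"); t=camera("top"); pickle.dump((o,c,t),open("w5.pkl","wb"));w=wcam(o,c); pb=pickle.load(open("fit1.pkl","rb"))[1]
crop(w,(0,60,300,285),2.6,caddy_of(o),pb,"pics/w5.png")
crop(t,(190,150,380,240),4,caddy_of(o),pb,"pics/t5.png")
E
```

```text
t 8.52 bay [-117.     9.8] -9.43 A [-81.5   3.9] z 0.0645 F bay [-0.7  0.2 -1.6] tq [ 0.17 -0.15  0.07]
```

View pics/w5.png

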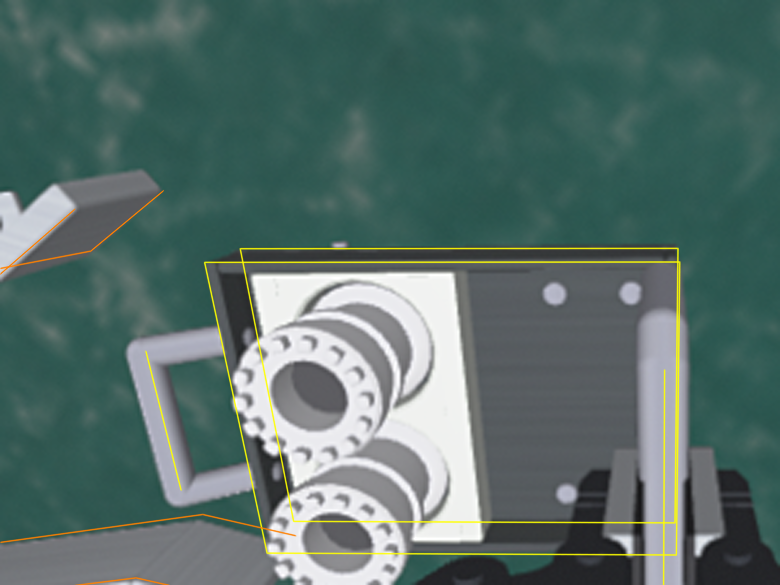

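View pics/t5.png

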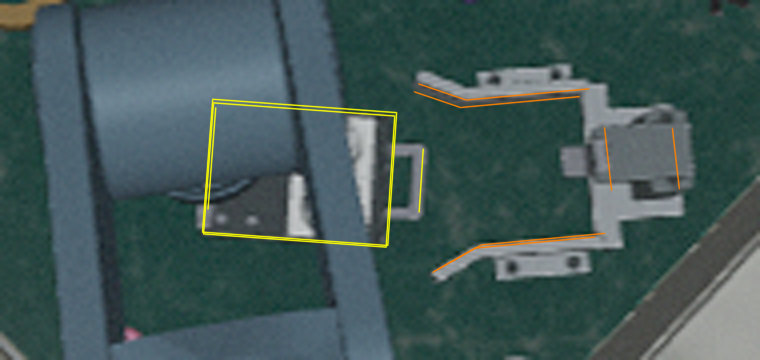

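Run:
```python
from drive import *
o,c,t=pickle.load(open("w5.pkl","rb"));w=wcam(o,c); pb=pickle.load(open("fit1.pkl","rb"))[1]
crop(w,(0,110,130,330),2.7,None,None,"pics/w5r.png")
crop(w,(0,110,130,330),2.7,None,pb,"pics/w5o.png")
import cv2
a=cv2.imread("pics/w5r.png");b=cv2.imread("pics/w5o.png");cv2.imwrite("pics/w5ro.png",np.hstack([a,b]))
```

```text
(no output)
```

View pics/w5ro.png

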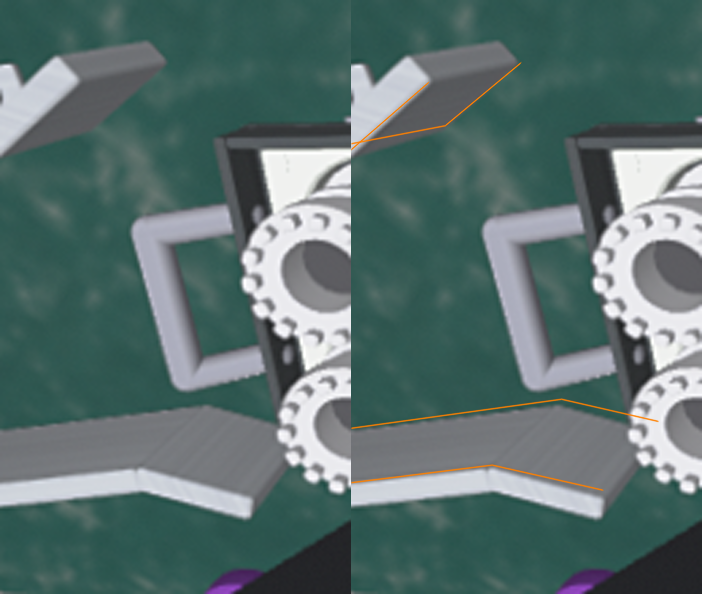

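Run:
```python
from drive import *
o,c,t=pickle.load(open("w5.pkl","rb"));w=wcam(o,c); pb=pickle.load(open("fit1.pkl","rb"))[1]
P=m*np.array([(-8,-46,0),(-37,-59,0),(-37,-59,34),(-8,46,34),(-37,59,34),(-8,46,0)],float)
uv=(np.array([(95,130),(165,63),(80,80),(140,469),(253,500),(208,407)],float)+.5)/2.7-.5+[0,110]
r=least_squares(lambda p:(proj(w,world(p,P))-uv).ravel(),pb); print(pb,r.x,np.degrees(r.x[2]),r.fun.reshape(-1,2).round(1).tolist())
pn=r.x.copy(); print(inbay(caddy_of(o),pn))
pn2=pb.copy(); f=least_squares(lambda p:(proj(w,world([p[0],p[1],pb[2]],P))-uv).ravel(),pb[:2]); print(f.x)
# refit caddy from same image
crop(w,(0,110,130,330),2.7,None,pn,"pics/w5p.png")
pc=fit3(w,((216+.5)/1,(262)/1),None,(157,418),(664,664),2.6,(0,60),caddy_of(o)); print(inbay(pc,pn))
```

```text
[ 0.55895666  0.03201311 -1.49574316] [ 0.56001934  0.0316232  -1.49665667] -85.75211056951865 [[-0.4, -0.4], [1.6, 1.3], [-1.0, 2.5], [0.2, -0.5], [-0.7, -2.6], [0.7, -2.0]]
(array([-117.5,    8.6]), np.float64(-9.37))
[0.56003993 0.03163216]
caddy [0.563  0.1489] -98.47 res [-1.3 -0.3  1.9  0.1  1.5 -2. ]
(array([-116.7,   11.7]), np.float64(-12.72))
```

```bash
sed -i 's/open("fit1.pkl","rb"))\[1\]/open("pb.pkl","rb"))/' st.py
python3 - <<'E'
from drive import *
pb=np.array([.5600,.0316,np.radians(-85.75)]); pickle.dump(pb,open("pb.pkl","wb"))
b,h=inbay(caddy_of(get_obs()),pb); A=b+36*np.array([np.cos(np.radians(h)),np.sin(np.radians(h))]); print(b,h,A)
ps=[];n=12;x,y=A;s=34/n
for i in range(n):
    hm=h*(1-(i+.5)/n); x+=s*np.cos(np.radians(hm)); y+=s*np.sin(np.radians(hm)); ps.append(fromA(x,y,h*(1-(i+1)/n)))
print(ps[-1]); seq(ps,pb)
E
```

```text
[-117.5    8.6] -9.38 [-81.98135193   2.73266335]
[np.float64(-84.13276166289799), np.float64(-0.04424980111918082), np.float64(-0.0)]
0.006 -0.014 -0 0.005 -0.001 -0.013 0; 0.006 -0.014 -0 -0.001 0 -0.013 0; 0.007 -0.014 -0.001 0 0 -0.013 0; 0.006 -0.014 0 -0 0 -0.013 0; 0.006 -0.014 0 -0 0 -0.013 0; 0.006 -0.014 0 -0.001 0 -0.013 0; 0.006 -0.014 -0 0 0 -0.013 0; 0.006 -0.014 -0 -0 0 -0.013 0; 0.007 -0.014 -0 -0 0 -0.013 0; 0.006 -0.014 -0.001 -0.001 0 -0.013 0
0.006 -0.014 0 0 0 -0.013 0; 0.006 -0.014 0 -0 0 -0.013 0
```

Emit:
arm_command(motion="0.006 -0.014 0 0 0 -0.013 0; 0.006 -0.014 0 0 0 -0.013 0; 0.007 -0.014 0 0 0 -0.013 0; 0.006 -0.014 0 0 0 -0.013 0; 0.006 -0.014 0 0 0 -0.013 0; 0.006 -0.014 0 0 0 -0.013 0; 0.006 -0.014 0 0 0 -0.013 0")

```text
time_s: 9.2
eef_pos: [0.5577, 0.1845, 0.0645]
eef_rot: [0.01, -0.01, 1.0, 0.003]
wrist_force: [1.3, 0.1, -1.6]
opening: 0.087
```

```bash
python3 st.py
```

```text
t 9.2 bay [-97.6   3. ] -3.33 A [-61.7   0.9] z 0.0645 F bay [-0.   1.3 -1.6] tq [ 0.16 -0.08  0.08]
```

Emit:
arm_command(motion="0.003 -0.014 0 0 0 -0.007 0; 0.003 -0.014 0 0 0 -0.007 0; 0.003 -0.014 0 0 0 -0.007 0; 0.003 -0.014 0 0 0 -0.007 0; 0.003 -0.014 0 0 0 -0.007 0; 0.003 -0.014 0 0 0 -0.007 0; 0.003 -0.014 0 0 0 -0.007 0; 0 0 0 0 0 0 0")

```text
time_s: 9.87
eef_pos: [0.5534, 0.1619, 0.0644]
eef_rot: [0.01, -0.039, 0.999, 0.003]
wrist_force: [-0.2, 0.5, -0.8]
opening: 0.092
```

```bash
python3 st.py
python3 - <<'E'
from drive import *
o=get_obs();c=camera("wrist"); t=camera("top"); pickle.dump((o,c,t),open("w6.pkl","wb"));w=wcam(o,c); pb=pickle.load(open("pb.pkl","rb"))
crop(w,(0,70,300,295),2.6,caddy_of(o),pb,"pics/w6.png")
crop(w,(0,70,300,295),2.6,None,None,"pics/w6r.png")
crop(t,(190,150,380,240),4,caddy_of(o),pb,"pics/t6.png")
E
```

```text
t 9.87 bay [-75.2   0.3] -0.02 A [-39.2   0.3] z 0.0644 F bay [-0.5 -0.2 -0.8] tq [ 0.02 -0.04  0.13]
```

View pics/w6.png

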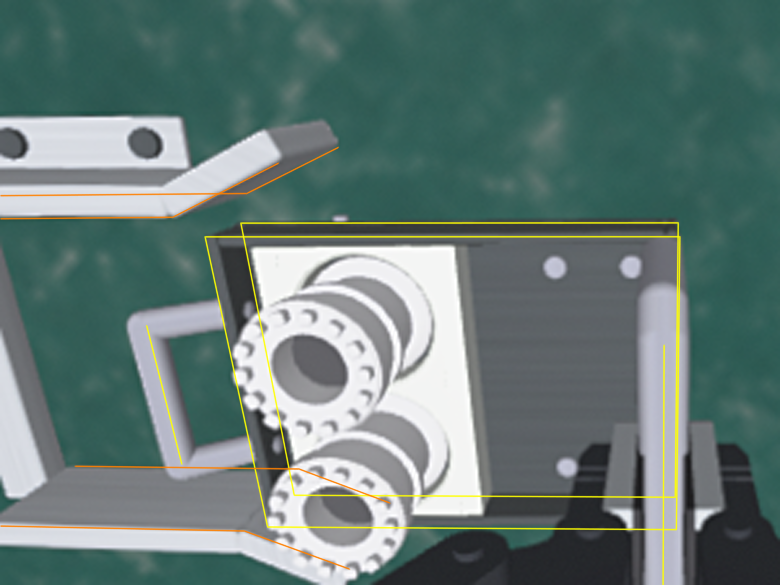

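View pics/w6r.png

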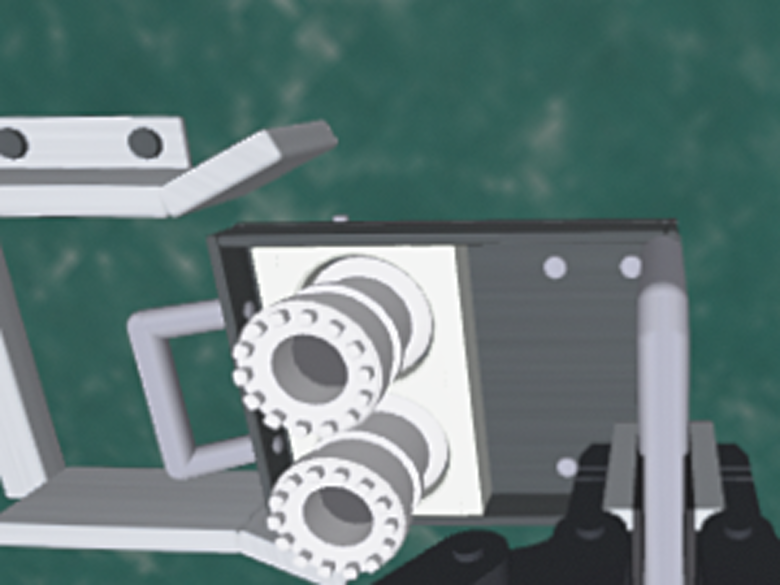

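View pics/t6.png

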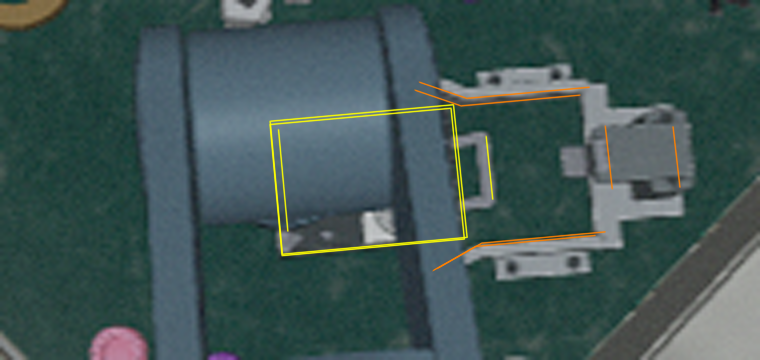

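Emit:
arm_command(motion="-0.002 -0.014 0 0 0 0.004 0; -0.002 -0.014 0 0 0 0.004 0; -0.001 -0.014 0 0 0 0.003 0; 0 -0.014 0 0 0 0 0; 0 -0.014 0 0 0 0 0; 0 -0.014 0 0 0 0 0; 0 0 0 0 0 0 0")

```text
time_s: 10.55
eef_pos: [0.5559, 0.1444, 0.0644]
eef_rot: [0.01, -0.032, 0.999, 0.003]
wrist_force: [0.0, 0.3, -0.0]
opening: 0.084
```

```bash
python3 - <<'E'
from drive import *
pb=pickle.load(open("pb.pkl","rb")); q=bay2w([-8,0,0],pb); y=np.radians(-86.3); pb=np.r_[q[:2]+.008*np.array([np.cos(y),np.sin(y)]),y]; print(pb); pickle.dump(pb,open("pb.pkl","wb"))
E
python3 st.py
python3 - <<'E'
from drive import *
o=get_obs();c=camera("wrist"); pickle.dump((o,c),open("w7.pkl","wb"));w=wcam(o,c); pb=pickle.load(open("pb.pkl","rb"))
crop(w,(0,70,300,295),2.6,caddy_of(o),pb,"pics/w7.png")
crop(w,(0,70,300,295),2.6,None,None,"pics/w7r.png")
E
```

```text
[ 0.55992339  0.03159468 -1.50621914]
t 10.55 bay [-57.6   0.3] -0.21 A [-21.6   0.2] z 0.0644 F bay [-0.2  0.  -0. ] tq [ 0.01 -0.03  0.05]
```

View pics/w7.png

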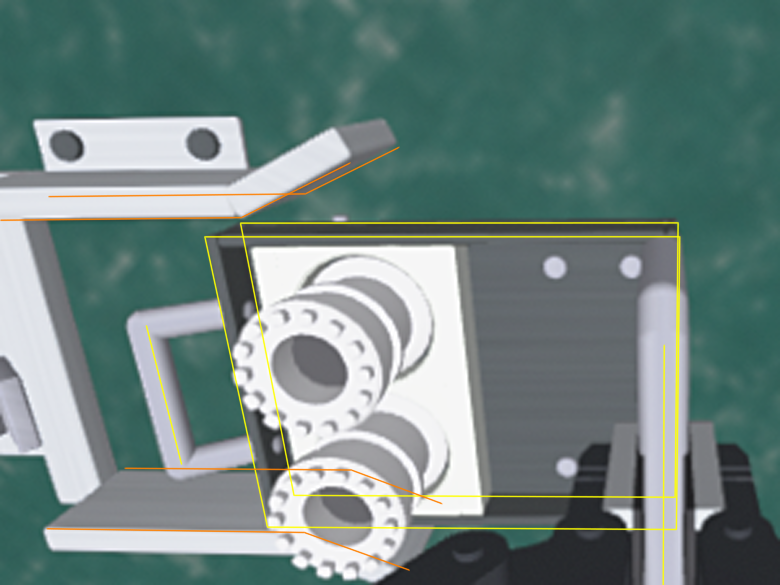

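View pics/w7r.png

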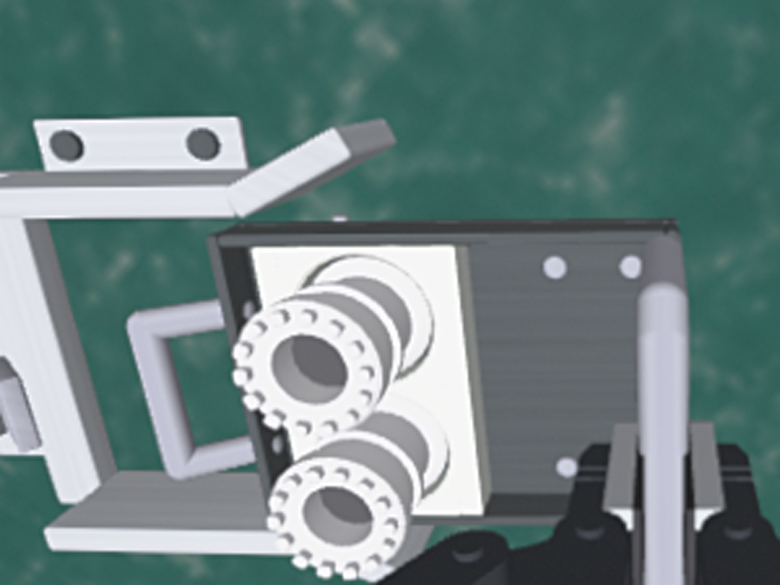

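Emit:
arm_command(motion="0 -0.014 0 0 0 0 0; 0 -0.014 0 0 0 0 0; 0 -0.014 0 0 0 0 0; 0 -0.014 0 0 0 0 0; 0 -0.014 0 0 0 0 0; 0 -0.014 0 0 0 0 0; 0 -0.014 0 0 0 0 0; 0 -0.014 0 0 0 0 0; 0 0 0 0 0 0 0")

```text
time_s: 11.35
eef_pos: [0.5576, 0.12, 0.0645]
eef_rot: [0.01, -0.032, 0.999, 0.003]
wrist_force: [1.1, 0.7, 0.2]
opening: 0.093
```

```bash
python3 st.py
python3 - <<'E'
from drive import *
o=get_obs();c=camera("wrist"); pickle.dump((o,c),open("w8.pkl","wb"));w=wcam(o,c); pb=pickle.load(open("pb.pkl","rb"))
crop(w,(0,70,300,295),2.6,caddy_of(o),pb,"pics/w8.png")
E
```

```text
t 11.35 bay [-33.1   0.4] -0.21 A [2.9 0.3] z 0.0645 F bay [-0.6  1.1  0.2] tq [-0.01 -0.03  0.08]
```

View pics/w8.png

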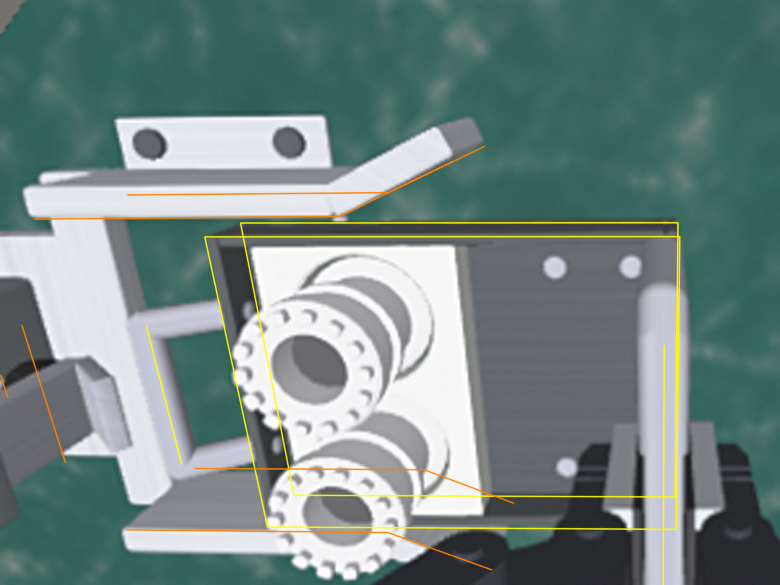

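Emit:
arm_command(motion="0 -0.006 0 0 0 0 0; 0 -0.006 0 0 0 0 0; 0 -0.006 0 0 0 0 0; 0 -0.006 0 0 0 0 0; 0 -0.006 0 0 0 0 0; 0 -0.006 0 0 0 0 0; 0 -0.006 0 0 0 0 0; 0 -0.006 0 0 0 0 0")

```text
time_s: 12.07
eef_pos: [0.5583, 0.1104, 0.0645]
eef_rot: [0.01, -0.032, 0.999, 0.004]
wrist_force: [0.0, 4.2, -0.5]
opening: 0.092
```

```bash
python3 st.py
```

```text
t 12.07 bay [-23.5   0.5] -0.19 A [12.5  0.4] z 0.0645 F bay [-4.2  0.3 -0.5] tq [ 0.6   0.03 -0.02]
```

Emit:
arm_command(motion="0 -0.003 0 0 0 0 0; 0 -0.003 0 0 0 0 0; 0 -0.003 0 0 0 0 0; 0 -0.003 0 0 0 0 0")

```text
time_s: 12.4
eef_pos: [0.5584, 0.1091, 0.0646]
eef_rot: [0.01, -0.032, 0.999, 0.005]
wrist_force: [0.3, 3.1, 0.2]
opening: 0.092
```

```bash
python3 st.py
```

```text
t 12.4 bay [-22.2   0.5] -0.2 A [13.8  0.4] z 0.0646 F bay [-3.1  0.5  0.2] tq [ 0.5  -0.01 -0.  ]
```

Emit:
arm_command(motion="0 -0.004 0 0 0 0 0; 0 -0.004 0 0 0 0 0; 0 -0.004 0 0 0 0 0; 0 -0.004 0 0 0 0 0; 0 -0.004 0 0 0 0 0")

```text
time_s: 12.82
eef_pos: [0.5587, 0.1056, 0.0646]
eef_rot: [0.01, -0.032, 0.999, 0.005]
wrist_force: [-0.3, 4.9, 0.0]
opening: 0.09
```

```bash
python3 st.py
python3 - <<'E'
from drive import *
o=get_obs();c=camera("wrist"); s=camera("side"); pickle.dump((o,c,s),open("w9.pkl","wb"));w=wcam(o,c); pb=pickle.load(open("pb.pkl","rb"))
crop(w,(0,70,300,295),2.6,None,None,"pics/w9.png")
crop(s,(215,170,335,310),4.2,None,None,"pics/s9.png")
E
```

```text
t 12.82 bay [-18.7   0.6] -0.17 A [17.3  0.5] z 0.0646 F bay [-4.9  0.   0. ] tq [ 0.64 -0.04  0.07]
```

View pics/w9.png

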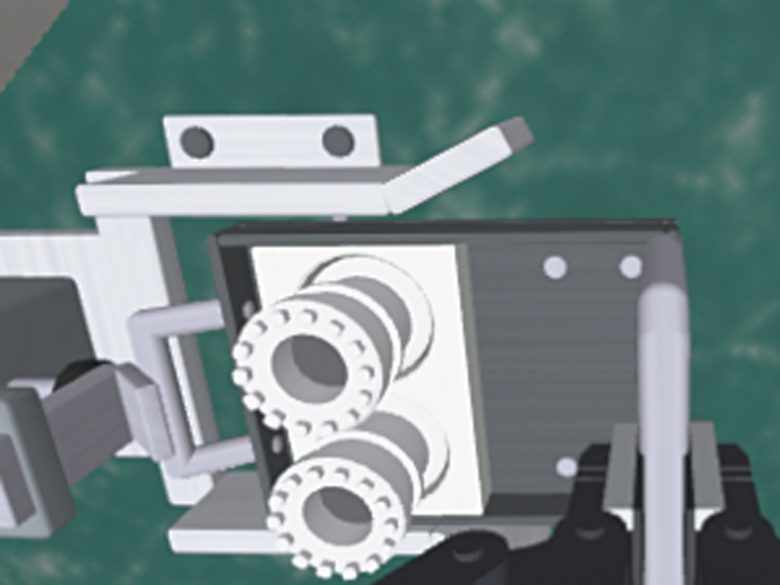

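View pics/s9.png

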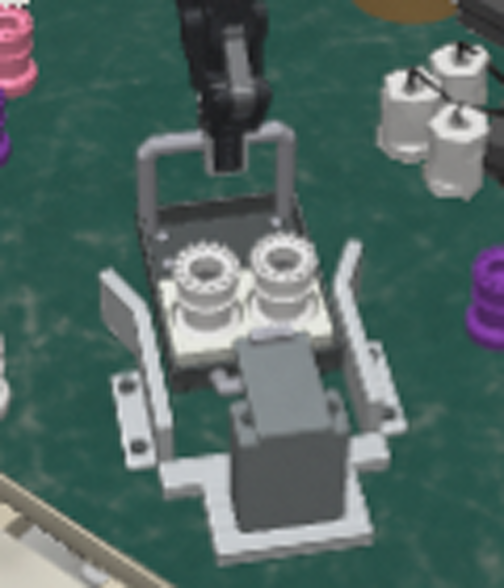

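Emit:
arm_command(motion="0 -0.004 0 0 0 0 0; 0 -0.004 0 0 0 0 0; 0 -0.004 0 0 0 0 0; 0 -0.004 0 0 0 0 0")

```text
time_s: 13.25
eef_pos: [0.5589, 0.1025, 0.0647]
eef_rot: [0.01, -0.032, 0.999, 0.006]
wrist_force: [0.1, 5.7, -0.8]
opening: 0.089
```

```bash
python3 st.py
```

```text
t 13.25 bay [-15.5   0.6] -0.18 A [20.5  0.5] z 0.0647 F bay [-5.7  0.5 -0.8] tq [ 0.76 -0.02  0.04]
```

Emit:
arm_command(motion="0 -0.004 0 0 0 0 0; 0 -0.004 0 0 0 0 0; 0 -0.004 0 0 0 0 0; 0 -0.004 0 0 0 0 0")

```text
time_s: 13.58
eef_pos: [0.5591, 0.0986, 0.0646]
eef_rot: [0.01, -0.033, 0.999, 0.005]
wrist_force: [0.2, 2.6, -0.6]
opening: 0.089
```

```bash
python3 st.py
```

```text
t 13.58 bay [-11.6   0.6] -0.16 A [24.4  0.5] z 0.0646 F bay [-2.6  0.3 -0.6] tq [ 0.27 -0.02 -0.02]
```

Emit:
arm_command(motion="0 -0.004 0 0 0 0 0; 0 -0.004 0 0 0 0 0; 0 -0.004 0 0 0 0 0; 0 -0.004 0 0 0 0 0")

```text
time_s: 13.92
eef_pos: [0.5595, 0.0938, 0.0645]
eef_rot: [0.01, -0.032, 0.999, 0.005]
wrist_force: [0.5, 4.5, 1.3]
opening: 0.09
```

```bash
python3 st.py
```

```text
t 13.92 bay [-6.8  0.7] -0.2 A [29.2  0.6] z 0.0645 F bay [-4.5  0.8  1.3] tq [ 0.76 -0.04  0.03]
```

Emit:
arm_command(motion="0 -0.004 0 0 0 0 0; 0 -0.004 0 0 0 0 0; 0 -0.004 0 0 0 0 0")

```text
time_s: 14.17
eef_pos: [0.5596, 0.092, 0.0646]
eef_rot: [0.01, -0.032, 0.999, 0.005]
wrist_force: [0.8, 3.8, -0.5]
opening: 0.095
```

```bash
python3 st.py
```

```text
t 14.17 bay [-5.   0.6] -0.2 A [31.   0.5] z 0.0646 F bay [-3.7  1.1 -0.5] tq [ 0.68 -0.04  0.04]
```

Emit:
arm_command(motion="0 -0.005 0 0 0 0 0; 0 -0.005 0 0 0 0 0; 0 -0.005 0 0 0 0 0")

```text
time_s: 14.42
eef_pos: [0.5598, 0.0892, 0.0646]
eef_rot: [0.01, -0.032, 0.999, 0.005]
wrist_force: [-0.1, 3.9, -0.1]
opening: 0.088
```

```bash
python3 st.py
python3 - <<'E'
from drive import *
o=get_obs();c=camera("wrist"); pickle.dump((o,c),open("w10.pkl","wb"));w=wcam(o,c); pb=pickle.load(open("pb.pkl","rb"))
crop(w,(0,70,300,295),2.6,None,None,"pics/w10.png")
E
```

```text
t 14.42 bay [-2.2  0.6] -0.17 A [33.8  0.5] z 0.0646 F bay [-3.9  0.1 -0.1] tq [ 0.43 -0.   -0.03]
```

View pics/w10.png

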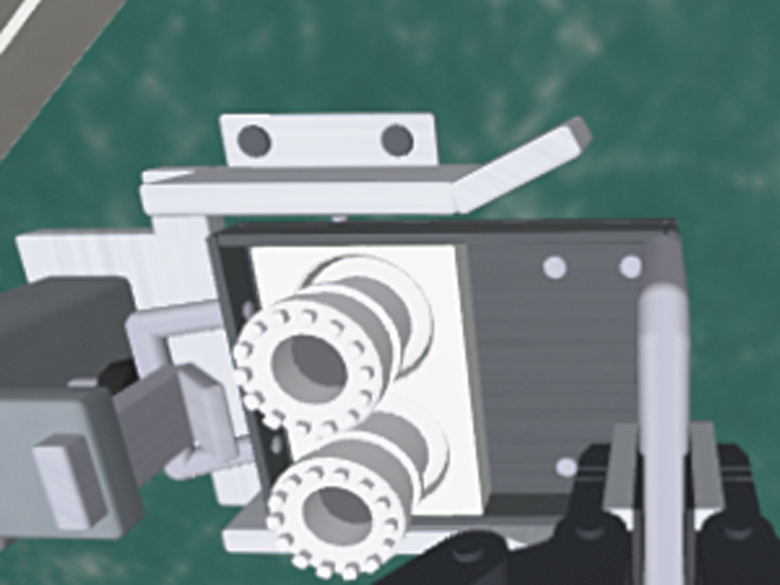

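Emit:
arm_command(motion="0 -0.005 0 0 0 0 0; 0 -0.005 0 0 0 0 0; 0 -0.005 0 0 0 0 0")

```text
time_s: 14.72
eef_pos: [0.56, 0.0868, 0.0646]
eef_rot: [0.01, -0.032, 0.999, 0.006]
wrist_force: [0.9, 6.9, 0.1]
opening: 0.09
```

```bash
python3 st.py
```

```text
t 14.72 bay [0.2 0.7] -0.2 A [36.2  0.6] z 0.0646 F bay [-6.8  1.4  0.1] tq [ 1.02 -0.07  0.1 ]
```

Emit:
arm_command(motion="0 -0.005 0 0 0 0 0; 0 -0.005 0 0 0 0 0; 0 -0.005 0 0 0 0 0")

```text
time_s: 14.97
eef_pos: [0.56, 0.0865, 0.0647]
eef_rot: [0.01, -0.032, 0.999, 0.009]
wrist_force: [1.4, 8.9, 0.7]
opening: 0.09
```

```bash
python3 st.py
```

```text
t 14.97 bay [0.5 0.6] -0.23 A [36.5  0.5] z 0.0647 F bay [-8.8  2.   0.7] tq [ 1.35 -0.06  0.06]
```

Emit:
arm_command(motion="0 -0.006 0 0 0 0 0; 0 -0.006 0 0 0 0 0")

```text
time_s: 15.13
eef_pos: [0.5599, 0.0865, 0.0648]
eef_rot: [0.01, -0.032, 0.999, 0.011]
wrist_force: [-0.1, 9.1, 0.5]
opening: 0.094
```

```bash
python3 st.py
```

```text
t 15.13 bay [0.5 0.6] -0.23 A [36.5  0.5] z 0.0648 F bay [-9.1  0.5  0.5] tq [ 1.45 -0.01  0.1 ]
```

Emit:
arm_command(motion="0 -0.008 0 0 0 0 0; 0 -0.008 0 0 0 0 0")

```text
time_s: 15.3
eef_pos: [0.5599, 0.0864, 0.065]
eef_rot: [0.011, -0.032, 0.999, 0.013]
wrist_force: [0.3, 11.2, 0.4]
opening: 0.093
```

```bash
python3 st.py
python3 - <<'E'
from drive import *
o=get_obs();c=camera("wrist"); s=camera("side"); pickle.dump((o,c,s),open("w11.pkl","wb"));w=wcam(o,c)
crop(w,(0,150,200,295),3.8,None,None,"pics/w11.png")
crop(s,(235,200,325,310),5,None,None,"pics/s11.png")
E
```

```text
t 15.3 bay [0.6 0.5] -0.23 A [36.6  0.4] z 0.065 F bay [-11.2   1.    0.4] tq [1.67 0.02 0.09]
```

View pics/w11.png

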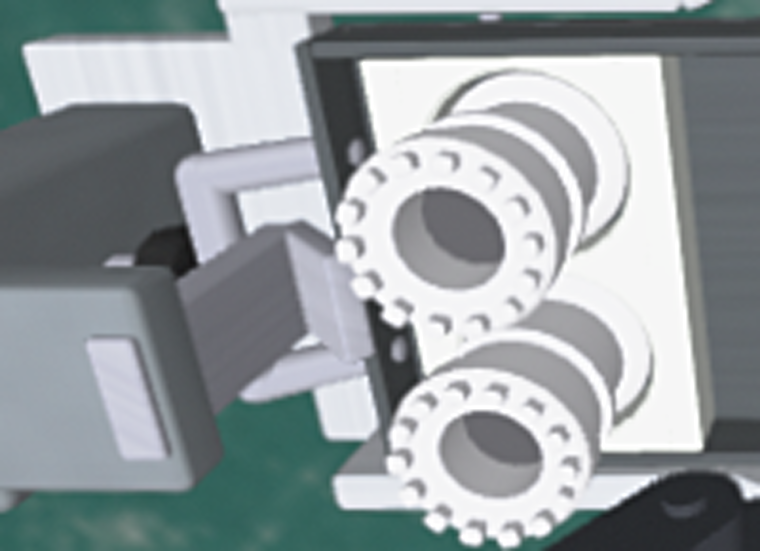

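View pics/s11.png

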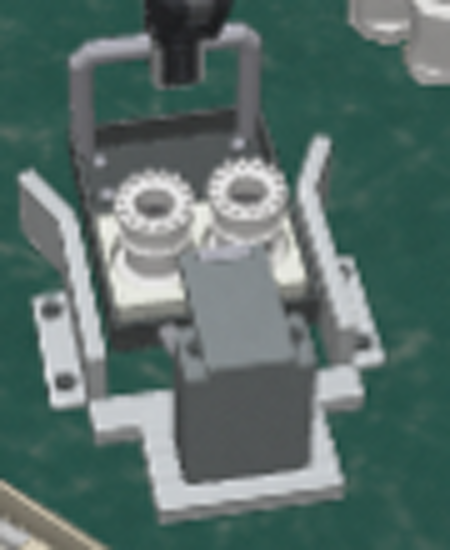

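Emit:
arm_command(motion="0 0 0 0 0 0 0; 0 0.003 0 0 0 0 0; 0 0.003 0 0 0 0 0; 0 0.003 0 0 0 0 0; 0 0.003 0 0 0 0 0")

```text
time_s: 15.82
eef_pos: [0.5595, 0.0892, 0.0645]
eef_rot: [0.01, -0.032, 0.999, 0.013]
wrist_force: [1.9, 0.4, -1.1]
opening: 0.094
```

```bash
python3 st.py
```

```text
t 15.82 bay [-2.2  0.3] -0.17 A [33.8  0.2] z 0.0645 F bay [-0.2  2.  -1.1] tq [-0.01 -0.12  0.07]
```

Emit:
arm_command(motion="0 0.004 0 0 0 0 0; 0 0.004 0 0 0 0 0; 0 0.004 0 0 0 0 0")

```text
time_s: 16.07
eef_pos: [0.5596, 0.0893, 0.0645]
eef_rot: [0.01, -0.032, 0.999, 0.012]
wrist_force: [0.9, -2.6, -1.9]
opening: 0.087
```

```bash
python3 st.py
```

```text
t 16.07 bay [-2.3  0.5] -0.19 A [33.7  0.4] z 0.0645 F bay [ 2.7  0.7 -1.9] tq [-0.47 -0.12  0.04]
```

Emit:
arm_command(motion="0 0 0 0 0 0 0; 0 0 0 0 0 0 0.15; 0 0 0 0 0 0 0.25; 0 0 0 0 0 0 0.35; 0 0 0 0 0 0 0.4; 0 0 0 0 0 0 0.4; 0 0 0 0 0 0 0.4")

```text
time_s: 16.65
eef_pos: [0.5594, 0.0892, 0.0648]
eef_rot: [0.01, -0.032, 0.999, 0.012]
wrist_force: [0.7, -0.4, 0.8]
opening: 0.396
```

```bash
python3 st.py
python3 - <<'E'
from drive import *
o=get_obs();c=camera("wrist"); pickle.dump((o,c),open("w12.pkl","wb"));w=wcam(o,c)
crop(w,(0,0,512,384),1.5,None,None,"pics/w12.png")
E
```

```text
t 16.65 bay [-2.2  0.2] -0.24 A [33.8  0. ] z 0.0648 F bay [0.4 0.7 0.8] tq [-0.04 -0.03  0.03]
```

View pics/w12.png

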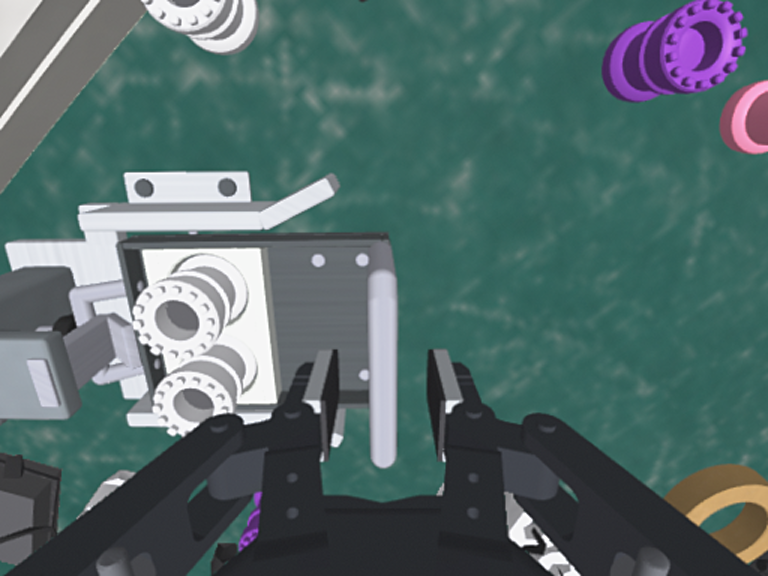

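Fingers are clear of the bar on both sides (bar at column ~383, pads at ~330 and ~440) and the caddy has not moved. Raising straight up.

Emit:
arm_command(motion="0 0 -0.06 0 0 0 0.4; 0 0 -0.1 0 0 0 0.4; 0 0 -0.12 0 0 0 0.4; 0 0 -0.12 0 0 0 0.4; 0 0 -0.12 0 0 0 0.4; 0 0 -0.12 0 0 0 0.4; 0.06 0.06 -0.1 0 0 0 0.4; 0.06 0.06 -0.1 0 0 0 0.4; 0 0 0 0 0 0 0.4; 0 0 0 0 0 0 0.4")

```text
time_s: 17.53
eef_pos: [0.5289, 0.1077, 0.2478]
eef_rot: [0.011, -0.031, 0.999, 0.012]
wrist_force: [0.8, 0.1, -0.6]
opening: 0.4
```

Run:
```python
from drive import *
o=get_obs();c=camera("wrist"); s=camera("side"); pickle.dump((o,c,s),open("w13.pkl","wb"));w=wcam(o,c)
print(o["time_s"],o["eef_pos"],np.round(o["wrist_force"],1)); pb=pickle.load(open("pb.pkl","rb")); pc=bay2w([-2.2,.4,-.2],pb)
crop(w,(0,0,512,384),1.5,pc,pb,"pics/w13.png")
crop(s,(225,150,335,320),3.4,None,None,"pics/s13.png")
```

```text
17.5333 [0.52893338 0.1077385  0.24784873] [ 0.8  0.1 -0.6]
```

View pics/w13.png

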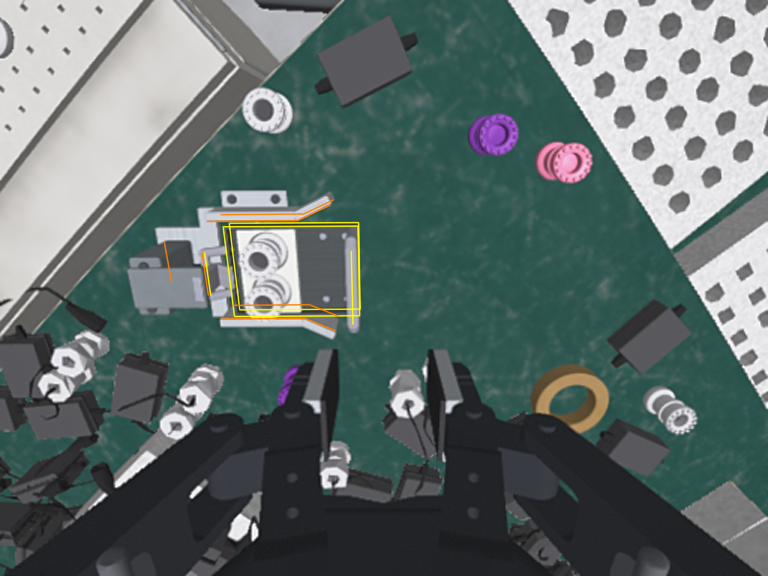

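View pics/s13.png

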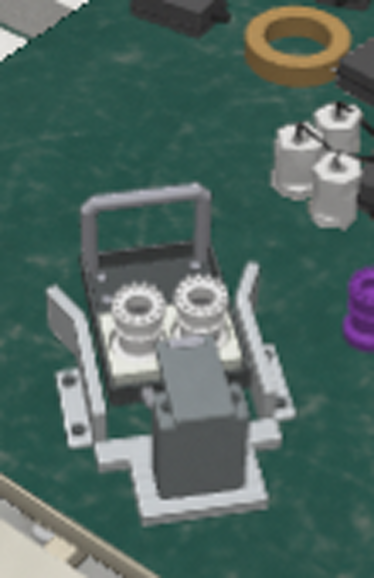

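```bash
python3 -c "
from bench import *
print(hand_in())"
```

```text
the job is handed in; nothing more can be done
None
```

The caddy is parked in the bay with the catch holding its nose bar, and I handed the job in at about 17.5 s of the 48 s allowed. `hand_in()` gives no verdict.

**What I did**
- I gripped the push bar from above and turned the caddy about its front axle.
- I rolled it about 67 mm straight, so the castors should have trailed straight before the nose bar got within about 40 mm of the rails' parallel part.
- I steered it in along a gentle arc, straightened it, and rolled about 75 mm further into the bay.
- I pressed it home in steps of about 1 mm. The readings between steps were 3 to 9 N, then up to 11 N, where the buffer bottomed.

**Last checks**
- **Catch:** it holds. Pulling back, the caddy returned about 2.8 mm and then stayed put against 2.7 N.
- **Position:** x is about −2 mm, 0.2 to 0.5 mm off the centre line and about 0.2° off the bay's direction. These come from the tool pose and the camera fits.
- **Couplings and bystanders:** in the last pictures both couplings stand upright in the caddy. The bystanders look to be where they were; I did not measure them.
- **Robot:** the gripper is open and well clear above, touching nothing.

**Not confirmed**
- No camera shows the castors. That they trail straight is inferred from the distance rolled.
- The top and wrist cameras disagreed by up to 2° on headings and 1 to 2 mm on positions at first. I settled this with closer wrist pictures and shifted the bay estimate by about 1 mm and 0.6° before going in.

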